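# Jack up the front of a sample roaster and hold it

## Task

Make up the small ratchet jack: thread the plain steel spacer ring onto its post first and then the wide rubber saddle ring on top of it, both fully home. Slide the jack along the bench until the rubber saddle is centred under the round pad of the roaster's jacking bracket (marked by the boss on top of the bracket), then pump the handle until the roaster's front feet stand at least 8 mm clear of the bench, lifting with the jack alone. Finish holding the handle pressed down at the bottom of its stroke, the gripper still on it, with the roaster up, so that the feet can be worked on; leave the glass, the bowl and the bean tray where they are.

Things in the scene. Friction and masses are not known exactly. Their poses are not given: they have to be found in the camera images.
- jack: Loose ratchet lever jack of dark steel, 0.9 kg, slides on the bench. Origin: underside of its base plate, straight below the post; x runs from the handle to the saddle end (which goes under the roaster), z up. Base plate 76 mm wide, 8 thick, from x = -150 to 35 mm; two cheek plates, 44 mm over their outsides, up to 58 mm above the bench, from x = -64 to 16.
- post_root (a point): Centre of the upper face of the jack's 36 mm round column flange, where the post starts: steel, 16 mm in diameter, 32 mm tall, chamfered top, upright. 66 mm above the bench with the column down; it rises with the column. Axes as the jack's.
- spacer_mid (a point): Centre (half-way up) of the loose plain steel spacer ring: 40 mm outside, 20 mm hole, 22 mm tall, 0.16 kg, at first lying flat on the bench. Fully home on the post's root its centre is 11 mm above post_root.
- saddle_mid (a point): Centre (half-way up) of the loose rubber saddle ring: 50 mm outside, 20 mm hole, 14 mm tall, 0.05 kg, ribbed on top, at first lying flat on the bench. Fully home on the spacer its centre is 29 mm above post_root and its top 36 mm.
- handle_grip (a point): Middle of the black rubber grip of the pump handle, on its axis: 23 mm in diameter, 85 mm long, along the jack's x seen from above, free all round. It swings in the jack's upright xz plane, 150 mm from the pivot pin: 128 mm above the bench with the handle up (its free end 165), 50 mm down. Takes 2 to 4 N to press unloaded, 10 N with the roaster on the saddle.
- handle_pivot (a point): Centre of the handle's pivot pin, which runs across the jack between the cheeks: at x = -50 mm in the jack's frame, 43 mm above the bench.
- handle (a joint): Swing of the pump handle (rad): 0 = up (0.60 above level, to the rear), where a spring returns it; grows as it is pressed down to its stop at 0.55. The first 0.08 is free play. A full stroke raises the column 11 to 12 mm; on the way back it settles 2 mm onto a pawl that holds it (one notch every 10 mm, no way down again: do not knock the handle down early). Then return fully up.
- lift_pad (a point): Centre of the underside of the round steel lift pad, 34 mm in diameter: 108 mm above the bench, 6 mm above the made-up jack's saddle. It hangs under the jacking bracket's tongue, 50 mm wide, sticking out 70 mm from the roaster's front, top 121 mm above the bench; a 24 mm boss on top marks the centre. Front face 42 mm beyond it. x points level into the roaster, square to its front.
- front_feet (a point): Midway between the undersides of the roaster's two front feet (230 mm apart), 62 mm behind the pad's centre, 108 mm lower; its height is the feet's clearance from the bench.
- roaster: Drum sample roaster, grey chassis 280 x 290 mm, 375 mm high overall, about 8.5 kg, chassis underside 40 mm above the bench. It rocks up about its rear feet when the bracket is lifted. Origin: midway between its rear feet, on the bench; x points away from its front.
- glass: Bystander: cupping glass, 80 mm wide, 68 mm tall; origin under its centre.
- bowl: Bystander: white ceramic bowl, 94 mm wide, 62 mm tall; origin under its centre.
- tray: Bystander: blue sample tray, 150 x 100 mm, 28 mm tall; origin under its centre.
Not all that is in view belongs to the job. What is meant by the part that bears saddle_mid is not orange, purple or yellow, and is the smaller of those in its own colour.

How it is judged:
By the outcome, as a careful person would: the job done as asked, in the order asked, and still so for the second after the job is handed in, while the arm keeps its last pose, push and grip.
It also fails if it takes over 72 s, if anything falls off the work surface, if the arm or the gripper's body presses on something with over 40 N, if the wrist force passes 120 N, or if a joint passes its speed limit or range.

## Robot

A 6-joint arm with a two-finger parallel gripper is mounted at the origin on the work surface. World frame = base frame: x ahead of the robot, y to its left, z up, the work surface at z = 0. Lengths are in m, angles in rad, forces in N, time in s.
With the tool pointing down it reaches from about 0.35 to 0.775 m from the base axis. Payload 7.3 kg.
Tool frame: the origin (TCP) lies midway between the tips of the shut fingers; the grasp point (between the pads) lies 19 mm behind it (robot.tcp_to_grasp is the distance from the TCP to the grasp point, in m); z points along the fingers, y is the direction in which the jaws open and shut (so a half turn about z gives the same grasp; the last joint's range is limited). The gripper opens to 92 mm and grips with 3 to 60 N. Pads are 19 mm wide; open, the fingers measure 130 mm over their backs; the gripper's body (75 mm by 190 mm) begins 47 mm behind the grasp point.
Start: joints at [-1.383, 0.342, 1.524, -0, 1.275, -0.146], TCP at [0.172, -0.496, 0.196] pointing down, gripper open.
Joint ranges: [-2.53, 2.53], [-0.77, 2.02], [0.04, 2.7], [-1, 4.14], [0.28, 2.66], [-3.11, 3.11]. Speed limits (rad/s): [2.57, 2.57, 3.14, 3.14, 3.14, 3.14].

## Interface

Orientations are given as [roll, pitch, yaw] about the fixed x, y, z axes, in that order (R = Rz(yaw) Ry(pitch) Rx(roll)).
In Python, from cell import status, read_camera, camera_info, ticket, robot gives the robot as it stands.
- The arm moves only by the tool jog_arm, never from a script. Its argument "plan" is a list that holds one entry, the list of rows, each a list of 7 numbers: the shift along the tool's x, y, z each as a share of 0.05 m, from -1 to 1, then the turn, a rotation vector about the tool's x, y, z each as a share of 0.15 rad, from -1 to 1, then the opening, from 0 (shut) to 1 (fully open). In form: [[[x, y, z, wx, wy, wz, hand], ...]]. A call has 1 to 20 rows; each row shifts and turns the commanded pose from where the row before left it, along the tool's axes as they then stand; what a row does not reach is not made up. A row lasts 1/8 s, in which the tool goes at most 62.5 mm and 10.7 degrees, less where a joint would pass 70% of its speed; a pose out of reach is approached as far as the arm can. A call with a number of a shift or a turn outside -1 to 1 is refused whole. A call with a gripper value outside its range is refused whole. The fingers move at their own pace and stop on an object; "squeeze" is the grip in N (left out, the last holds). Time passes only in rows, so rows that do not move let the fingers close. It gives the time, the measured TCP pose, the force and the opening at its end, in the units of the state.
- status.observe(): the state, without advancing time (a new reading comes with each control period).
- read_camera(name): name is "scene" or "top" or "wrist"; returns (picture, depth): 400x640x3 uint8, red, green, blue; 400x640 float32, m along the optical axis (not along the pixel's ray), 0 where there is no reading.
- camera_info(name): a dict with "mtx" (3x3 intrinsics, pixels), "world_to_cam" (4x4, takes a point from world to camera coordinates). Camera axes: x right, y down, z forward; pixel columns grow to the right and rows downward; lengths in m; the calibration is good to about 2 mm. The wrist camera is an equidistant fisheye: a pixel r from the principal point sees the ray r / f radians off the axis. A picture is of the moment at which its call begins: read the wrist's pose just before it. camera_info takes no time and is no camera call; for the wrist camera it gives the pose at the moment of the call.
- ticket.hand_in(): hands the job in, once; it reports no verdict.
The state is a dict: "time": time; "qpos": joint angles; "qvel": joint speeds; "joint_efforts": joint torques, N m; "tool_pos": TCP position; "tool_rot": TCP orientation; "contact_force": force on the tool from outside, world axes, zero at the start; "torque": the same for the moment, N m; "opening": finger opening in m.
Only numpy, scipy, OpenCV 4.12 (cv2) and the standard library are available. Lean on these libraries where they do the work, as an engineer would, in place of code of your own. Each camera call takes 0.05 s, during which the arm holds its last target.

## Working session

There is one attempt and no reset: what is moved stays moved. The work goes in short steps, Python scripts to look and compute and a tool call to move; the robot and the scene stay as the last step left them, time stands still between calls to the robot, and variables do not carry over. Pictures are saved under pics/ and viewed, and the job is handed in when it is done.

Besides the shell and the picture viewer there is one more tool, called after "Call:" as name(argument=value, ...), one argument or row to a line, values as JSON. jog_arm: Moves the arm, as the interface text tells. Its arguments: {"type":"object","properties":{"plan":{"type":"array"},"squeeze":{"type":"number"}},"required":["plan"]}

```bash
ls; mkdir -p pics; python3 - <<'E'
from cell import status, read_camera, camera_info, ticket, robot
import cv2,numpy as np
s=status.observe();print(s)
print([a for a in dir(robot) if a[0]!='_'])
for n in("scene","top"):
    p,d=read_camera(n);cv2.imwrite(f"pics/{n}0.png",p[:,:,::-1]);np.savez(f"pics/{n}0.npz",p=p,d=d)
    print(n,camera_info(n))
E
```

```text
pics
{'time': 0.0, 'qpos': array([-1.38301230e+00,  3.42745362e-01,  1.52505892e+00, -1.81861732e-05,
        1.27538696e+00, -1.46019629e-01]), 'qvel': array([ 0.00102038, -0.00080916,  0.00095039,  0.00132857,  0.00115596,
       -0.0014343 ]), 'joint_efforts': array([ 1.15407292e-03, -4.31245351e+01, -2.44221497e+01,  7.18621491e-02,
        5.59580291e-02, -1.23107361e-04]), 'tool_pos': array([ 0.17192676, -0.49554992,  0.19521863]), 'tool_rot': array([-3.14000855e+00, -2.15390927e-04,  3.33808794e-01]), 'contact_force': array([-0.13281043,  0.20198095, -0.8178744 ]), 'torque': array([-0.02196499,  0.01107602,  0.02995668]), 'opening': 0.09169220618999943}
['IKError', 'tcp_to_grasp']
scene {'mtx': array([[437.89868706,   0.        , 321.17627885],
       [  0.        , 437.89868706, 210.00394942],
       [  0.        ,   0.        ,   1.        ]]), 'world_to_cam': array([[-0.87886891,  0.47705831, -0.00219256,  0.50760622],
       [ 0.38474103,  0.70606343, -0.59451558, -0.14790733],
       [-0.28207051, -0.52334483, -0.8040811 ,  1.56714714],
       [ 0.        ,  0.        ,  0.        ,  1.        ]])}
top {'mtx': array([[360.99460828,   0.        , 325.16826268],
       [  0.        , 360.99460828, 196.92588432],
       [  0.        ,   0.        ,   1.        ]]), 'world_to_cam': array([[ 0.02146434, -0.99922897,  0.03287478, -0.04654688],
       [-0.98370484, -0.02697904, -0.17775521,  0.59944852],
       [ 0.17850508, -0.02852368, -0.98352546,  1.0893185 ],
       [ 0.        ,  0.        ,  0.        ,  1.        ]])}
```

View pics/scene0.png

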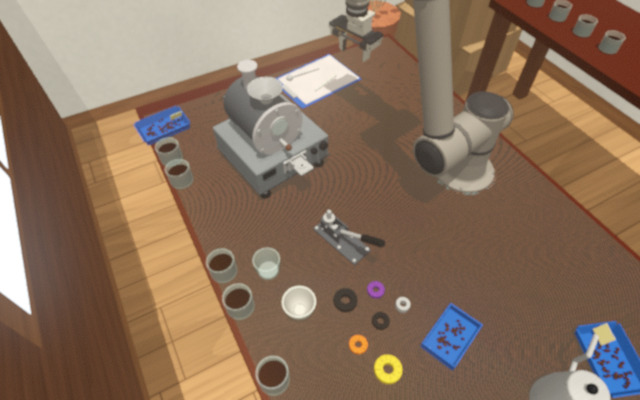

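View pics/top0.png

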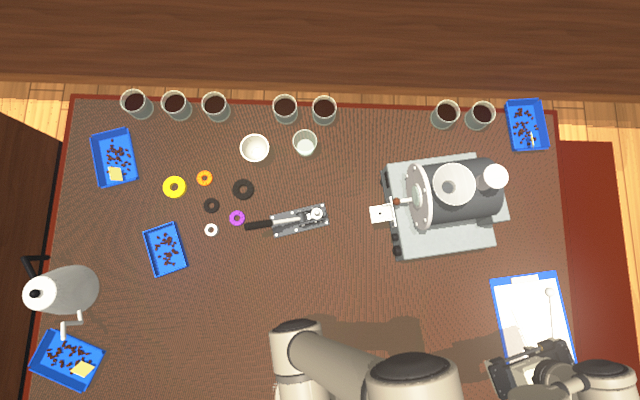

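```bash
cat > h.py <<'E'
import numpy as np,cv2
from cell import status, read_camera, camera_info
def cloud(n,d,info=None):
    i=info or camera_info(n);K=i['mtx'];T=np.linalg.inv(i['world_to_cam'])
    v,u=np.mgrid[0:400,0:640]
    P=np.stack([(u-K[0,2])/K[0,0]*d,(v-K[1,2])/K[1,1]*d,d],-1)
    return P@T[:3,:3].T+T[:3,3]
def pix2plane(n,u,v,z):
    i=camera_info(n);K=i['mtx'];T=np.linalg.inv(i['world_to_cam'])
    r=T[:3,:3]@np.array([(u-K[0,2])/K[0,0],(v-K[1,2])/K[1,1],1]);o=T[:3,3]
    return o+r*(z-o[2])/r[2]
def proj(n,p):
    i=camera_info(n);q=i['world_to_cam'][:3,:3]@np.array(p)+i['world_to_cam'][:3,3]
    return (i['mtx']@q)[:2]/q[2]
E
python3 - <<'E'
from h import *
z=np.load('pics/top0.npz');p,d=z['p'],z['d'];C=cloud('top',d)
c=p[130:270,150:460]
cv2.imwrite('pics/crop_top.png',cv2.resize(c[:,:155],None,fx=5,fy=4.2857*5/4.2857*0.85)[:,:775][:,:,::-1])
cv2.imwrite('pics/crop_jack.png',cv2.resize(p[190:250,235:345],None,fx=7,fy=7,interpolation=cv2.INTER_CUBIC)[:,:,::-1])
cv2.imwrite('pics/crop_br.png',cv2.resize(p[150:270,355:515],None,fx=5,fy=5,interpolation=cv2.INTER_CUBIC)[:,:,::-1])
for n,(u,v) in dict(black=(243,189),small=(211,205),white=(211,230),purple=(237,218),orange=(204,178),yellow=(174,187),glass=(305,143),bowl=(255,148)).items():
    w=C[v-20:v+21,u-20:u+21].reshape(-1,3); cc=C[v,u]
    m=(w[:,2]>0.008)&(np.hypot(*(w-cc)[:,:2].T)<.045 if n not in('glass','bowl') else np.hypot(*(w-cc)[:,:2].T)<.06)
    w=w[m]; print(n,len(w),w.min(0).round(4),w.max(0).round(4),((w.min(0)+w.max(0))/2).round(4),np.median(w[:,2]).round(4))
E
```

```text
black 310 [0.5937 0.2014 0.0081] [0.6637 0.2693 0.0273] [0.6287 0.2353 0.0177] 0.0193
small 163 [0.5482 0.3042 0.0082] [0.5979 0.3594 0.0204] [0.573  0.3318 0.0143] 0.0139
white 115 [0.474  0.308  0.0084] [0.5122 0.3466 0.0267] [0.4931 0.3273 0.0175] 0.0215
purple 158 [0.5108 0.2247 0.0085] [0.5575 0.2726 0.0208] [0.5342 0.2486 0.0147] 0.0143
orange 156 [0.6393 0.3398 0.0083] [0.6877 0.3895 0.0208] [0.6635 0.3646 0.0146] 0.0143
yellow 351 [0.594  0.4216 0.0081] [0.6631 0.4926 0.0265] [0.6286 0.4571 0.0173] 0.0199
glass 361 [0.7415 0.0016 0.008 ] [0.8206 0.0764 0.0736] [0.781  0.039  0.0408] 0.0485
bowl 581 [0.7109 0.1547 0.0081] [0.8026 0.2458 0.067 ] [0.7568 0.2003 0.0376] 0.0344
```

View pics/crop_top.png

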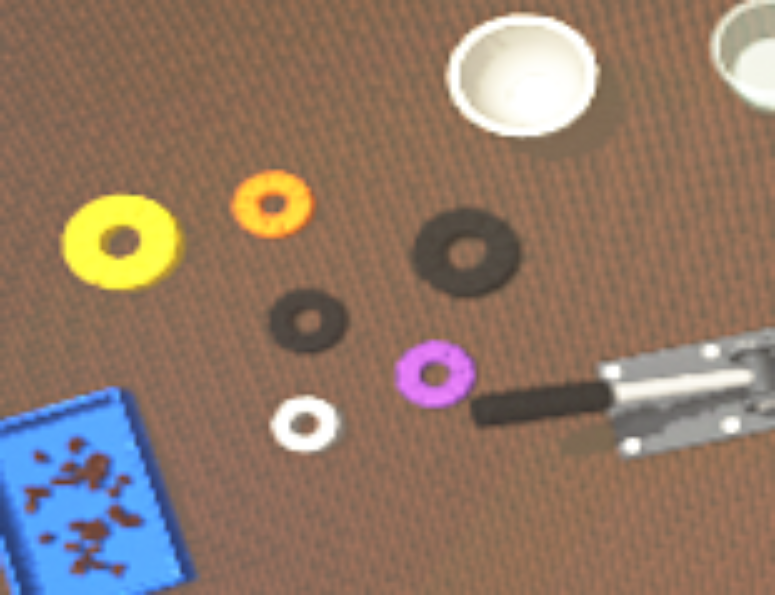

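View pics/crop_jack.png

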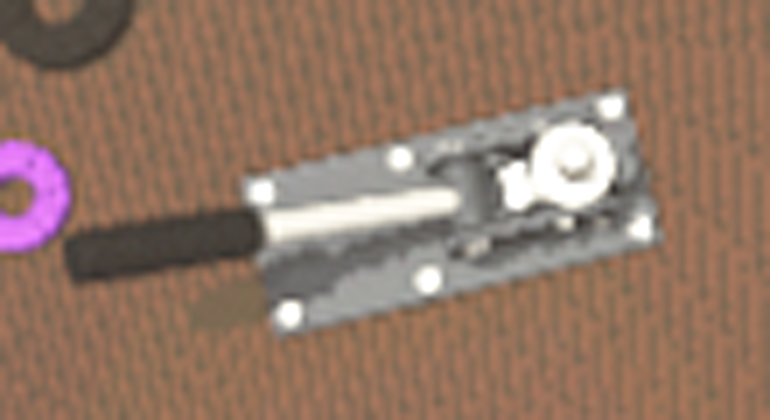

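View pics/crop_br.png

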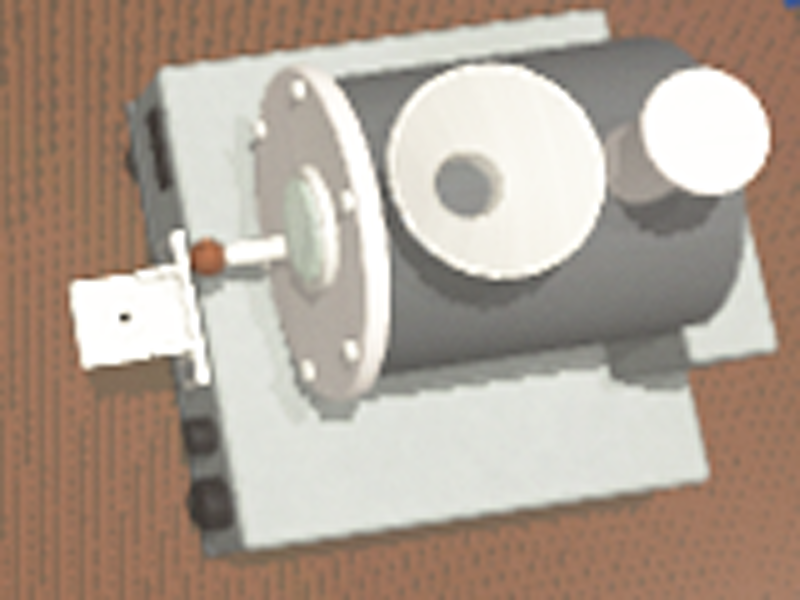

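```bash
python3 - <<'E'
from h import *
for u,v in[(245,180),(625,92),(660,235),(278,332)]:
    print(pix2plane('top',235+(u-3)/7,190+(v-3)/7,.008).round(4))
print('post',pix2plane('top',235+572/7,190+157/7,.098).round(4))
print('flange',pix2plane('top',235+571/7,190+162/7,.066).round(4))
for u,v in[(68,257),(80,283)]: print('handle end',pix2plane('top',235+(u-3)/7,190+(v-3)/7,.16).round(4))
for u,v in[(250,210),(262,258)]: print('handle grip front',pix2plane('top',235+(u-3)/7,190+(v-3)/7,.115).round(4))
z=np.load('pics/top0.npz');p,d=z['p'],z['d'];C=cloud('top',d)
for u,v,h in[(70,282,.121),(85,370,.121),(125,317,.127)]: print('br',pix2plane('top',355+(u-2)/5,150+(v-2)/5,h).round(4))
# bracket top points
w=C[195:230,362:400];m=(abs(w[...,2]-.121)<.008);q=w[m]
print(len(q),q.min(0),q.max(0));r=cv2.minAreaRect((q[:,:2]*1000).astype(np.float32));print(r,cv2.boxPoints(r))
w=C[140:270,380:515];print(np.histogram(w[...,2],bins=np.arange(0,.4,.02)))
# jack plate
w=C[190:250,235:345].reshape(-1,3);q=w[(w[:,2]>.004)&(w[:,2]<.07)&(w[:,1]<.2)];q=q[q[:,1]>0.0];
r=cv2.minAreaRect((q[:,:2]*1000).astype(np.float32));print(r)
q=w[(w[:,2]>.085)&(w[:,1]<.1)];print('post pts',q.round(4))
q=w[(w[:,2]>.1)&(w[:,1]>.12)];print('grip',q.mean(0),len(q))
E
```

```text
[0.5432 0.1463 0.008 ]
[ 0.5894 -0.0293  0.008 ]
[ 0.5224 -0.0471  0.008 ]
[0.4733 0.1278 0.008 ]
post [ 0.5442 -0.0061  0.098 ]
flange [ 0.5464 -0.0059  0.066 ]
handle end [0.4912 0.1966 0.16  ]
handle end [0.4809 0.1912 0.16  ]
handle grip front [0.5171 0.1303 0.115 ]
handle grip front [0.497  0.1243 0.115 ]
br [ 0.5644 -0.16    0.121 ]
br [ 0.512  -0.1689  0.121 ]
br [ 0.5434 -0.1917  0.127 ]
389 [ 0.49734511 -0.24297302  0.11343607] [ 0.60044734 -0.16087738  0.12895941]
((542.7909545898438, -199.96603393554688), (104.54571533203125, 70.82628631591797), 10.1199951171875) [[ 485.1089  -174.28873]
 [ 497.55383 -244.01309]
 [ 600.473   -225.64334]
 [ 588.0281  -155.91898]]
(array([4629,   14,   98,   56,   84,  142, 2001, 2691,  117,  241,  126,
        321,  537,  843, 1219,  895,  624,  700,  401]), array([0.  , 0.02, 0.04, 0.06, 0.08, 0.1 , 0.12, 0.14, 0.16, 0.18, 0.2 ,
       0.22, 0.24, 0.26, 0.28, 0.3 , 0.32, 0.34, 0.36, 0.38]))
((532.4227905273438, 101.36632537841797), (193.71551513671875, 199.71551513671875), 1.4038569927215576)
post pts [[ 3.9620e-01  7.0000e-04  1.1795e+00]
[... 1646 characters left out ...]
30e-01  8.9500e-02  8.5600e-02]
 [ 3.9620e-01  7.0000e-04  1.1795e+00]
 [ 5.1930e-01  9.7900e-02  9.2300e-02]
 [ 5.1960e-01  9.5000e-02  9.0200e-02]
 [ 5.2010e-01  9.2400e-02  8.6100e-02]
 [ 5.1670e-01  9.8100e-02  8.8000e-02]
 [ 5.1670e-01  9.5000e-02  8.9000e-02]
 [ 5.1380e-01  9.8100e-02  8.6900e-02]
 [ 3.9620e-01  7.0000e-04  1.1795e+00]
 [ 3.9620e-01  7.0000e-04  1.1795e+00]
 [ 3.9620e-01  7.0000e-04  1.1795e+00]
 [ 3.9620e-01  7.0000e-04  1.1795e+00]
 [ 3.9620e-01  7.0000e-04  1.1795e+00]
 [ 3.9620e-01  7.0000e-04  1.1795e+00]
 [ 3.9620e-01  7.0000e-04  1.1795e+00]
 [ 3.9620e-01  7.0000e-04  1.1795e+00]
 [ 3.9620e-01  7.0000e-04  1.1795e+00]]
grip [0.50115618 0.16027784 0.13672209] 225
```

Candidates for the saddle are rubber rings, in top-view pixels: large black (243,189), 68 mm wide; small black (211,205), 50 mm; orange (204,178); purple (237,218); yellow (174,187). The small black ring at (211,205) fits: its colour is not excluded, it is the smaller of the two blacks, and it measures 50 mm. The crop confirms this. The spacer is the white steel ring at (211,230), 38-40 mm wide and 22 mm tall.

The post is at about (.546,-.006), the jack yaw is -75°, and the pad is at about (.543,-.192) with yaw -80°.

```bash
cat > plan.py <<'E'
import numpy as np,json,sys
from scipy.spatial.transform import Rotation as R
from cell import status
def plan(wps,hand,n=None,start=None):
    """wps: list of (x,y,z,yaw,nrows) tool down; hand value. rows rounded 0.01, cumulative"""
    s=status.observe()
    p=np.array(s['tool_pos']);r=R.from_euler('xyz',s['tool_rot'])
    if start is not None: p=np.array(start[:3]);r=R.from_euler('xyz',[np.pi,0,start[3]])
    out=[]
    for w in wps:
        x,y,z,yaw,k=w[:5];rt=R.from_euler('xyz',[np.pi,0,yaw]); h=w[5] if len(w)>5 else hand
        for i in range(k):
            f=1/(k-i)
            dp=r.inv().apply((np.array([x,y,z])-p)*f)/.05
            dr=(r.inv()*rt).as_rotvec()*f/.15
            if len(w)>6: dr=np.array([0,0,w[6]/k/.15])
            q=np.concatenate([np.round(dp,2),np.round(dr,2)])
            if abs(q).max()>1: print('OVER',q)
            p=p+r.apply(q[:3]*.05); r=r*R.from_rotvec(q[3:]*.15)
            out.append([float(v)+0.0 for v in q]+[h])
    print(len(out),json.dumps([out]).replace('.0,',',').replace('.0]',']').replace(' ',''));print('end',p.round(4),r.as_euler('xyz').round(3))
E
python3 - <<'E'
from plan import *
plan([(.24,-.28,.2,1.0,5),(.36,-.05,.2,1.8,6),(.47,.27,.15,2.85,7)],1)
E
```

```text
18 [[[0.54,-0.73,-0.02,0,0,-0.89,1],[0.63,-0.65,-0.02,0,0,-0.89,1],[0.71,-0.56,-0.02,0,0,-0.89,1],[0.78,-0.45,-0.01,0,0,-0.89,1],[0.83,-0.35,-0.02,-0.01,-0.01,-0.88,1],[0.86,-0.08,0,0,0,-0.89,1],[0.86,0.04,0,0,0,-0.89,1],[0.85,0.15,0,0,0,-0.89,1],[0.83,0.27,0,0,0,-0.89,1],[0.78,0.37,0,0,0,-0.89,1],[0.73,0.48,0,0,0,-0.88,1],[0.82,0.51,0.14,0,0,-1,1],[0.73,0.63,0.14,0,0,-1,1],[0.63,0.73,0.14,0,0,-1,1],[0.52,0.82,0.14,0,0,-1,1],[0.39,0.89,0.14,0,0,-1,1],[0.25,0.93,0.15,0,0,-1,1],[0.1,0.96,0.14,0,0,-1,1]]]
end [0.4701 0.27   0.1502] [-3.141  0.     2.849]
```

Call:
jog_arm(
  plan=[
    [[0.54,-0.73,-0.02,0,0,-0.89,1],[0.63,-0.65,-0.02,0,0,-0.89,1],[0.71,-0.56,-0.02,0,0,-0.89,1],[0.78,-0.45,-0.01,0,0,-0.89,1],[0.83,-0.35,-0.02,-0.01,-0.01,-0.88,1],[0.86,-0.08,0,0,0,-0.89,1],[0.86,0.04,0,0,0,-0.89,1],[0.85,0.15,0,0,0,-0.89,1],[0.83,0.27,0,0,0,-0.89,1],[0.78,0.37,0,0,0,-0.89,1],[0.73,0.48,0,0,0,-0.88,1],[0.82,0.51,0.14,0,0,-1,1],[0.73,0.63,0.14,0,0,-1,1],[0.63,0.73,0.14,0,0,-1,1],[0.52,0.82,0.14,0,0,-1,1],[0.39,0.89,0.14,0,0,-1,1],[0.25,0.93,0.15,0,0,-1,1],[0.1,0.96,0.14,0,0,-1,1]],
  ],
)

```text
time: 2.35
tool_pos: [0.4703, 0.2711, 0.1492]
tool_rot: [-3.139, 0.0, 2.854]
contact_force: [0.2, -0.9, -0.5]
opening: 0.0919
```

```bash
python3 - <<'E'
from h import *
s=status.observe();print({k:np.round(v,4) for k,v in s.items()})
i=camera_info('wrist');print(i)
p,d=read_camera('wrist');cv2.imwrite('pics/w1.png',p[:,:,::-1]);np.savez('pics/w1.npz',p=p,d=d,T=i['world_to_cam'])
E
```

```text
{'time': np.float64(2.35), 'qpos': array([ 0.3832,  0.4165,  1.5456, -0.0025,  1.1806, -0.8995]), 'qvel': array([ 0.5677,  0.5557, -0.7113, -0.002 ,  0.1456, -0.6204]), 'joint_efforts': array([-1.05310e+00, -4.85320e+01, -2.03301e+01,  1.89600e-01,
        2.55000e-02,  8.74900e-01]), 'tool_pos': array([0.4703, 0.2711, 0.1492]), 'tool_rot': array([-3.1390e+00,  5.0000e-04,  2.8545e+00]), 'contact_force': array([ 0.2319, -0.8876, -0.4921]), 'torque': array([ 0.0624, -0.2192, -0.0052]), 'opening': np.float64(0.0919)}
{'mtx': array([[309.70691629,   0.        , 314.45879192],
       [  0.        , 309.70691629, 197.54074649],
       [  0.        ,   0.        ,   1.        ]]), 'world_to_cam': array([[ 0.28419393,  0.9587642 , -0.00224172, -0.3926873 ],
       [ 0.92186308, -0.27261186,  0.27541104, -0.3824079 ],
       [ 0.26344312, -0.08033671, -0.96132395,  0.24496167],
       [ 0.        ,  0.        ,  0.        ,  1.        ]])}
```

View pics/w1.png

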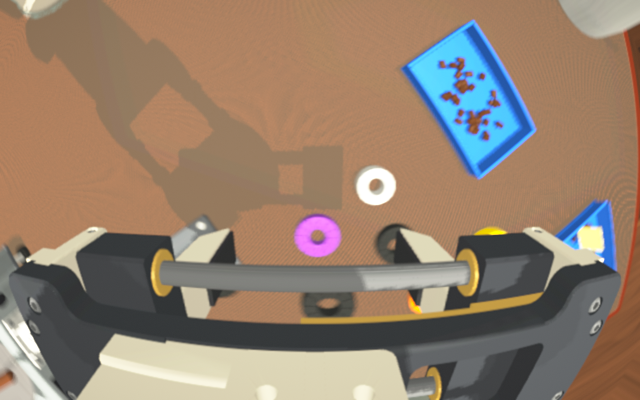

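```bash
cat >> h.py <<'E'
def wplane(u,v,z,T,K):
    """fisheye pixels -> world on plane z"""
    a=(np.asarray(u,float)-K[0,2])/K[0,0];b=(np.asarray(v,float)-K[1,2])/K[1,1];t=np.hypot(a,b)
    s=np.where(t>1e-9,np.sin(t)/np.maximum(t,1e-9),1);r=np.stack([a*s,b*s,np.cos(t)],-1)
    Ti=np.linalg.inv(T);r=r@Ti[:3,:3].T;o=Ti[:3,3]
    return o+r*((z-o[2])/r[...,2])[...,None]
def wproj(P,T,K):
    q=np.asarray(P)@T[:3,:3].T+T[:3,3];rho=np.hypot(q[...,0],q[...,1]);t=np.arctan2(rho,q[...,2])
    return np.stack([K[0,2]+K[0,0]*t*q[...,0]/rho,K[1,2]+K[1,1]*t*q[...,1]/rho],-1)
def wshot(name):
    s=status.observe();i=camera_info('wrist');p,d=read_camera('wrist')
    cv2.imwrite(f'pics/{name}.png',p[:,:,::-1]);np.savez(f'pics/{name}.npz',p=p,d=d,T=i['world_to_cam'],K=i['mtx'])
    return s,p,d,i['world_to_cam'],i['mtx']
E
python3 - <<'E'
from plan import *
plan([(.493,.327,.10,3.1416,3),(.493,.327,.10,3.1416,1)],.75,start=(.4701,.27,.1502,2.849))
E
```

```text
4 [[[-0.04,0.41,0.33,0,0,-0.65,0.75],[-0.07,0.4,0.34,0,0,-0.65,0.75],[-0.12,0.39,0.33,0,0,-0.65,0.75],[0,0,0,0,0,0,0.75]]]
end [0.4931 0.3268 0.1002] [3.142 0.    3.142]
```

Call:
jog_arm(
  plan=[
    [[-0.04,0.41,0.33,0,0,-0.65,0.75],[-0.07,0.4,0.34,0,0,-0.65,0.75],[-0.12,0.39,0.33,0,0,-0.65,0.75],[0,0,0,0,0,0,0.75],[0,0,0,0,0,0,0.75]],
  ],
)

```text
time: 3.02
tool_pos: [0.4931, 0.3258, 0.0999]
tool_rot: [-3.139, 0.0, 3.14]
contact_force: [0.7, 0.6, 0.6]
opening: 0.0687
```

```bash
python3 - <<'E'
from h import *
s,p,d,T,K=wshot('w2');print(s['tool_pos'],s['tool_rot'],s['opening'],wproj([[.4931,.3273,.022],[.573,.3318,.014],s['tool_pos']],T,K))
E
```

```text
[0.49306127 0.32577358 0.09989906] [-3.13904512e+00  7.88055705e-05  3.14007970e+00] 0.06871518520590666 [[317.09786144 194.30724142]
 [321.46493697 268.29698789]
 [315.47199471 225.56217487]]
```

View pics/w2.png

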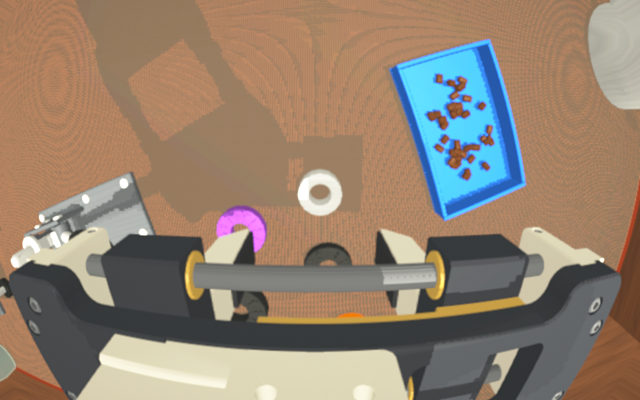

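```bash
python3 - <<'E'
from h import *
z=np.load('pics/w2.npz');p,T,K,d=z['p'],z['T'],z['K'],z['d']
x0,y0=285,155;c=p[y0:y0+75,x0:x0+75];g=c.min(2)
cv2.imwrite('pics/w2c.png',cv2.resize(c,None,fx=8,fy=8,interpolation=cv2.INTER_CUBIC)[:,:,::-1])
m=(g>150).astype(np.uint8)
cs,h=cv2.findContours(m,cv2.RETR_CCOMP,cv2.CHAIN_APPROX_NONE)
for k,q in enumerate(cs):
    if len(q)<25: continue
    pts=q[:,0]+[x0,y0]; W=wplane(pts[:,0],pts[:,1],.022,T,K)
    cc,r=cv2.minEnclosingCircle((W[:,:2]*1000).astype(np.float32));e=cv2.fitEllipse((W[:,:2]*1000).astype(np.float32));print(h[0][k],cc,r,e)
E
```

```text
[-1 -1  1 -1] (491.5379943847656, 329.0981750488281) 21.58286476135254 ((491.85906982421875, 329.3953552246094), (39.12748718261719, 42.4061164855957), 93.06149291992188)
[-1 -1 -1  0] (490.5418701171875, 329.46624755859375) 9.536757469177246 ((490.7005920410156, 329.49542236328125), (15.045101165771484, 18.605255126953125), 1.7299749851226807)
```

View pics/w2c.png

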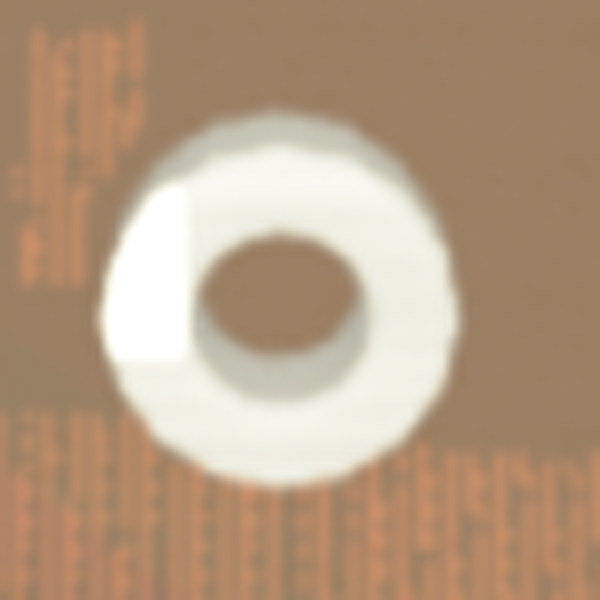

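Call:
jog_arm(
  plan=[
    [[0,0.04,0.8,0,0,0,0.7],[0,0,0.8,0,0,0,0.7],[0,0,0.31,0,0,0,0.7],[0,0,0,0,0,0,0.7],[0,0,0,0,0,0,0],[0,0,0,0,0,0,0],[0,0,0,0,0,0,0],[0,0,0,0,0,0,0]],
  ],
  squeeze=25,
)

```text
time: 4.08
tool_pos: [0.4934, 0.3282, 0.0046]
tool_rot: [-3.14, 0.001, -3.141]
contact_force: [-0.1, -1.1, -0.6]
opening: 0.0287
```

```bash
python3 - <<'E'
from h import *
s,p,d,T,K=wshot('w3');print(s['tool_pos'],s['opening'])
z=p[120:320,200:440];cv2.imwrite('pics/w3c.png',cv2.resize(z,None,fx=3,fy=3)[:,:,::-1])
E
```

```text
[0.49339403 0.328167   0.00456656] 0.028721990910112703
```

View pics/w3c.png

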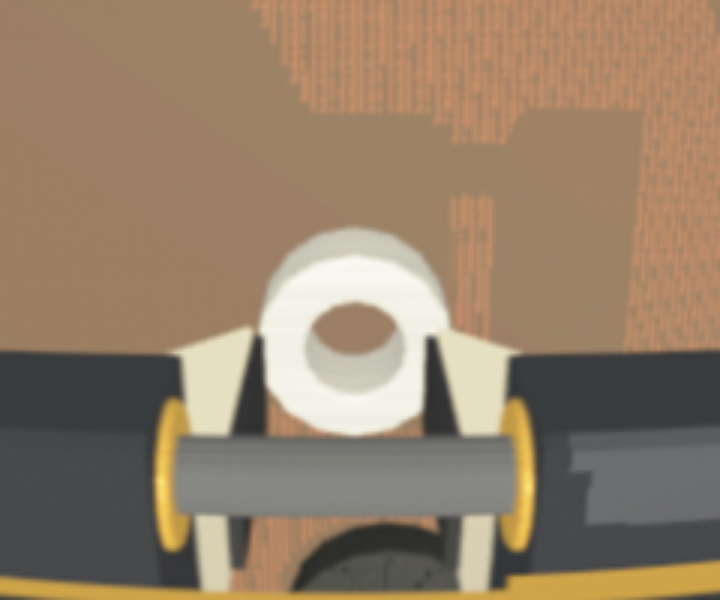

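```bash
python3 - <<'E'
from h import *
z=np.load('pics/w3.npz');T,K=z['T'],z['K']
print(np.linalg.inv(T).round(4))
def f(u,v,h): print(wplane(200+u/3,120+v/3,h,T,K).round(4))
f(355,343,.022);f(355,255,.022);f(355,435,.022);f(262,340,.022);f(447,330,.022)
print(wproj([[.4934,.3282,.0046],[.4934,.3282,.0236],[.4834,.3282,.0236],[.5034,.3282,.0236]],T,K)*3-[600,360])
p,d=read_camera('top');cv2.imwrite('pics/t1.png',cv2.resize(p[150:270,140:280],None,fx=5,fy=5)[:,:,::-1])
p,d=read_camera('scene');cv2.imwrite('pics/s1.png',cv2.resize(p[230:390,300:480],None,fx=4,fy=4)[:,:,::-1][:600])
E
```

```text
[[ 9.000e-04  9.612e-01  2.759e-01  4.195e-01]
 [ 1.000e+00 -4.000e-04 -1.800e-03  3.279e-01]
 [-1.700e-03  2.759e-01 -9.612e-01  1.953e-01]
 [ 0.000e+00  0.000e+00  0.000e+00  1.000e+00]]
[0.4924 0.3299 0.022 ]
[0.4738 0.3298 0.022 ]
[0.5136 0.33   0.022 ]
[0.4918 0.3111 0.022 ]
[0.4897 0.3484 0.022 ]
[[346.56437809 316.51204882]
 [346.71271263 350.64921991]
 [346.7310681  304.05767117]
 [346.68977483 395.3136205 ]]
```

View pics/s1.png

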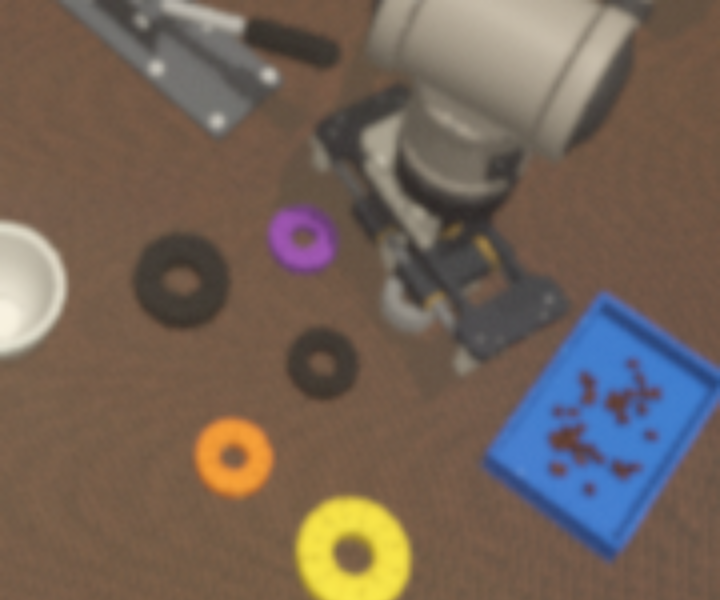

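View pics/t1.png

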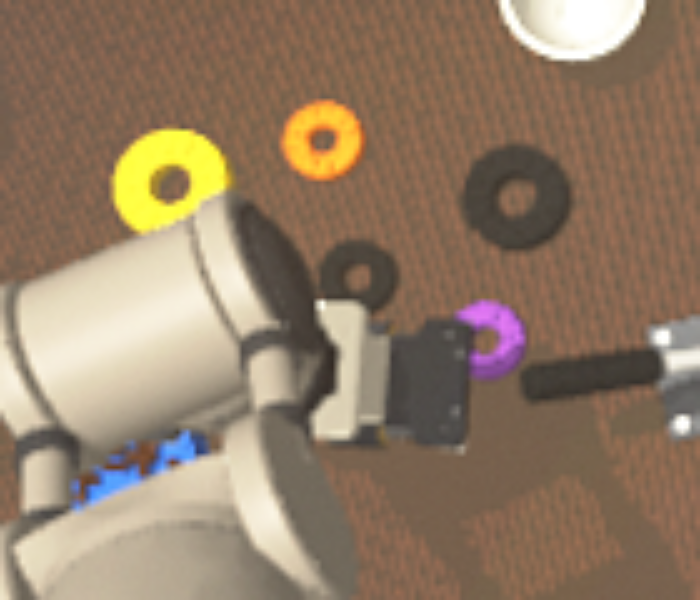

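Call:
jog_arm(
  plan=[
    [[0,0,0,0,0,0,0],[0,0,0,0,0,0,0]],
  ],
)

```text
time: 4.47
tool_pos: [0.4932, 0.3281, 0.0041]
tool_rot: [-3.139, 0.0, -3.141]
contact_force: [0.4, 0.2, -0.4]
opening: 0.0009
```

```bash
python3 - <<'E'
from h import *
s,p,d,T,K=wshot('w4');print(s['tool_pos'],s['opening'],s['contact_force'])
z=p[120:320,200:440];cv2.imwrite('pics/w4c.png',cv2.resize(z,None,fx=3,fy=3)[:,:,::-1])
E
```

```text
[0.49323294 0.32805448 0.00411788] 0.0009410464632097706 [ 0.39218526  0.15203714 -0.42246923]
```

View pics/w4c.png

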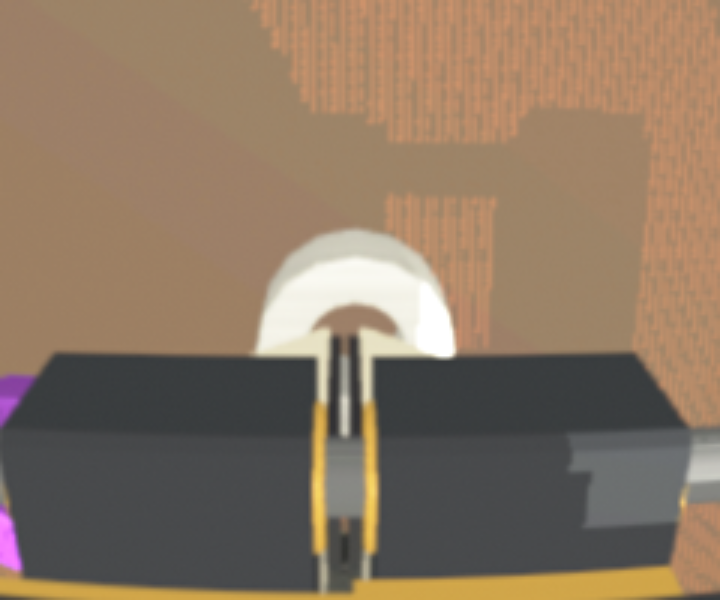

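```bash
python3 - <<'E'
from h import *
z=np.load('pics/w4.npz');T,K,d=z['T'],z['K'],z['d']
Ti=np.linalg.inv(T)
def pt(u,v,mode):
    a=(u-K[0,2])/K[0,0];b=(v-K[1,2])/K[1,1];t=np.hypot(a,b);dd=d[v,u]
    r=np.array([a/t*np.sin(t),b/t*np.sin(t),np.cos(t)]);r=r/r[2]
    return Ti[:3,:3]@(r*dd)+Ti[:3,3]
for U,V in[(355,160),(355,280),(290,320),(330,335),(320,342),(375,342),(333,370),(355,370),(300,350),(330,450),(200,400),(345,480)]:
    print(U,V,pt(int(200+U/3),int(120+V/3),0).round(4))
E
```

```text
355 160 [0.4582 0.3296 0.003 ]
355 280 [0.478  0.3295 0.0231]
290 320 [0.4859 0.3165 0.024 ]
330 335 [0.4839 0.325  0.0367]
320 342 [0.4826 0.323  0.0441]
375 342 [0.4822 0.333  0.0449]
333 370 [0.4836 0.3258 0.0533]
355 370 [0.4838 0.3293 0.0529]
300 350 [0.4824 0.32   0.0472]
330 450 [0.463  0.3264 0.1176]
200 400 [0.4574 0.3142 0.1181]
345 480 [0.4652 0.3278 0.1194]
```

```bash
python3 - <<'E'
from h import *
p,d=read_camera('scene');np.savez('pics/s2.npz',p=p,d=d)
print(proj('scene',[.4932,.328,.004]),proj('scene',[.4932,.328,.034]))
cv2.imwrite('pics/s2.png',cv2.resize(p[260:330,370:460],None,fx=8,fy=8,interpolation=cv2.INTER_CUBIC)[:,:,::-1])
z=np.load('pics/w4.npz');cv2.imwrite('pics/w4d.png',cv2.resize(z['p'][190:290,270:360],None,fx=6,fy=6,interpolation=cv2.INTER_CUBIC)[:,:,::-1])
E
```

```text
[401.76138761 304.72141038] [403.31960743 300.22575636]
```

View pics/s2.png

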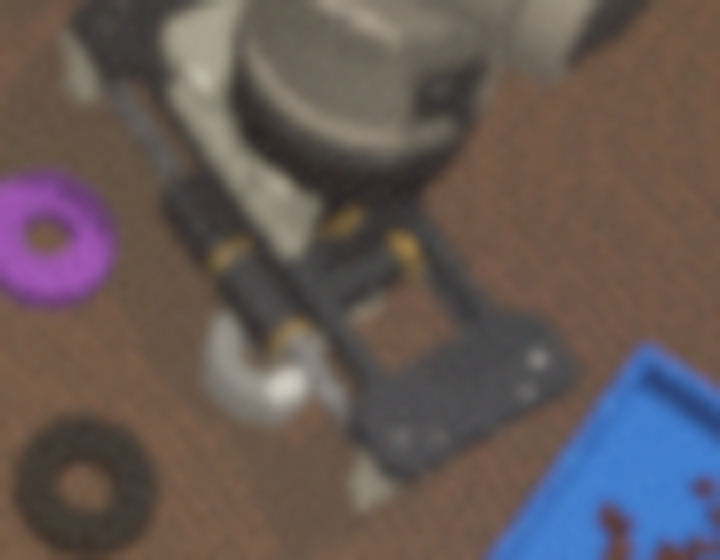

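View pics/w4d.png

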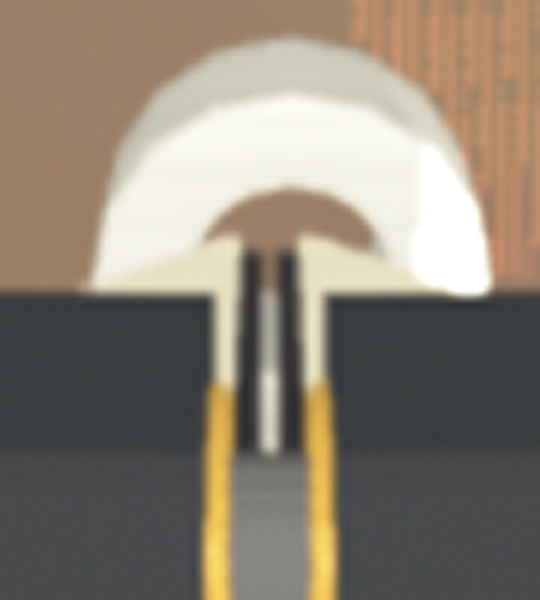

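```bash
python3 - <<'E'
from h import *
z=np.load('pics/w4.npz');T,K,d=z['T'],z['K'],z['d'];Ti=np.linalg.inv(T)
for v in range(222,240,1):
    o=[]
    for u in(306,308,310,321,323):
        a=(u-K[0,2])/K[0,0];b=(v-K[1,2])/K[1,1];t=np.hypot(a,b);r=np.array([a/t*np.sin(t),b/t*np.sin(t),np.cos(t)]);r/=r[2]
        o.append((Ti[:3,:3]@(r*d[v,u])+Ti[:3,3]).round(3)[[0,2]].tolist())
    print(v,o)
s=status.observe();print(s['qpos'],s['tool_pos'],camera_info('wrist')['world_to_cam'])
E
```

```text
222 [[0.483, 0.024], [0.483, 0.024], [0.484, 0.023], [0.491, 0.002], [0.492, 0.002]]
223 [[0.484, 0.024], [0.484, 0.024], [0.492, 0.003], [0.492, 0.003], [0.492, 0.004]]
224 [[0.485, 0.024], [0.493, 0.003], [0.493, 0.003], [0.492, 0.004], [0.493, 0.002]]
225 [[0.494, 0.002], [0.494, 0.002], [0.493, 0.003], [0.494, 0.002], [0.494, 0.002]]
226 [[0.494, 0.003], [0.494, 0.003], [0.494, 0.003], [0.494, 0.003], [0.494, 0.003]]
227 [[0.495, 0.003], [0.495, 0.003], [0.495, 0.003], [0.495, 0.002], [0.495, 0.003]]
228 [[0.496, 0.003], [0.496, 0.003], [0.496, 0.003], [0.495, 0.003], [0.495, 0.003]]
229 [[0.497, 0.002], [0.482, 0.038], [0.496, 0.004], [0.483, 0.037], [0.496, 0.003]]
230 [[0.482, 0.039], [0.483, 0.038], [0.497, 0.003], [0.483, 0.038], [0.482, 0.039]]
231 [[0.482, 0.041], [0.483, 0.04], [0.484, 0.037], [0.483, 0.039], [0.419, 0.195]]
232 [[0.482, 0.042], [0.482, 0.042], [0.484, 0.038], [0.482, 0.042], [0.482, 0.042]]
233 [[0.482, 0.043], [0.483, 0.042], [0.485, 0.037], [0.483, 0.042], [0.483, 0.043]]
234 [[0.483, 0.044], [0.483, 0.044], [0.484, 0.04], [0.483, 0.043], [0.483, 0.043]]
235 [[0.483, 0.045], [0.483, 0.046], [0.484, 0.042], [0.483, 0.045], [0.482, 0.046]]
236 [[0.482, 0.048], [0.483, 0.047], [0.484, 0.043], [0.483, 0.047], [0.482, 0.047]]
237 [[0.482, 0.049], [0.482, 0.048], [0.484, 0.046], [0.483, 0.048], [0.482, 0.049]]
238 [[0.482, 0.05], [0.483, 0.049], [0.484, 0.046], [0.483, 0.049], [0.483, 0.048]]
239 [[0.483, 0.05], [0.483, 0.05], [0.485, 0.046], [0.483, 0.05], [0.482, 0.051]]
[ 0.45885072  0.66898319  1.552636   -0.00263677  0.92070929 -1.11056997] [0.49323003 0.32806223 0.00413774] [[ 8.94835030e-04  9.99997688e-01 -1.95552220e-03 -3.27813412e-01]
 [ 9.61353464e-01 -3.21865122e-04  2.75316934e-01 -4.56763424e-01]
 [ 2.75315668e-01 -2.12631128e-03 -9.61351529e-01  7.26236995e-02]
 [ 0.00000000e+00  0.00000000e+00  0.00000000e+00  1.00000000e+00]]
```

```bash
python3 - <<'E'
from h import *
z=np.load('pics/scene0.npz');p,d=z['p'],z['d']
for h in(.195,.214,.228,.261):print(h,proj('scene',[.172,-.4955,h]))
cv2.imwrite('pics/s0g.png',cv2.resize(p[0:75,315:405],None,fx=8,fy=8,interpolation=cv2.INTER_CUBIC)[:,:,::-1])
C=cloud('scene',d)
q=C[0:75,315:405].reshape(-1,3);q=q[(abs(q[:,0]-.172)<.12)&(abs(q[:,1]+.4955)<.12)&(q[:,2]>.05)]
print(len(q),np.sort(q[:,2])[:40].round(3))
w2=np.load('pics/w2.npz');
E
```

```text
0.195 [353.49043897  62.1110792 ]
0.214 [353.786501    57.62389712]
0.228 [354.00828205  54.26253437]
0.261 [354.54365072  46.14836767]
1758 [0.22  0.226 0.226 0.226 0.227 0.228 0.228 0.228 0.229 0.229 0.229 0.23
 0.231 0.232 0.232 0.233 0.234 0.234 0.235 0.235 0.235 0.235 0.236 0.236
 0.237 0.237 0.238 0.238 0.238 0.238 0.239 0.239 0.24  0.24  0.24  0.241
 0.241 0.242 0.242 0.242]
```

View pics/s0g.png

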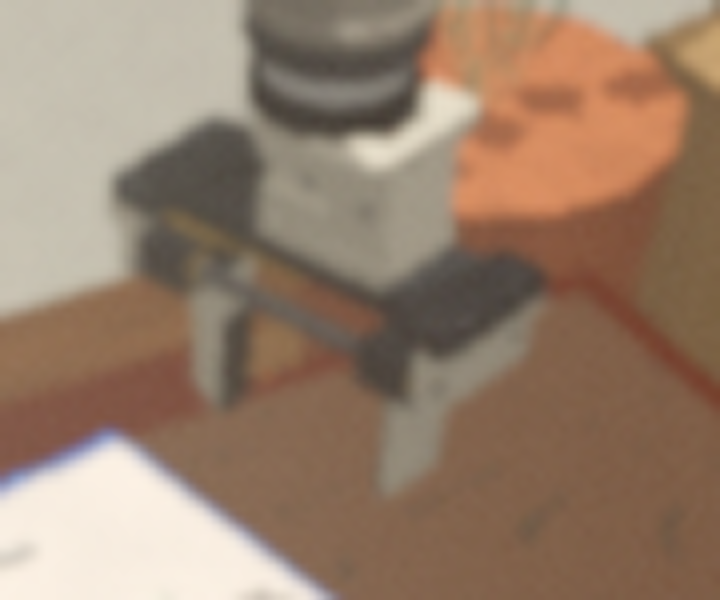

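Call:
jog_arm(
  plan=[
    [[0,0.02,-0.2,0,0,0,0.7],[0,0,0,0,0,0,0.7],[0,0,0,0,0,0,0.7],[0,0,0,0,0,0,0.7],[0,0,0,0,0,0,0.7],[0,0,0.2,0,0,0,0.7],[0,0,0.3,0,0,0,0.7],[0,0,0.06,0,0,0,0.7],[0,0,0,0,0,0,0.7]],
  ],
)

```text
time: 5.7
tool_pos: [0.493, 0.3289, -0.0145]
tool_rot: [-3.139, -0.001, -3.141]
contact_force: [-0.1, -0.5, -0.5]
opening: 0.0644
```

```bash
python3 - <<'E'
from h import *
from cell import robot
print(robot.tcp_to_grasp)
s,p,d,T,K=wshot('w5');print(s['tool_pos'],s['opening'],s['contact_force'])
z=p[120:320,200:440];cv2.imwrite('pics/w5c.png',cv2.resize(z,None,fx=3,fy=3)[:,:,::-1])
E
```

```text
0.0188
[ 0.49296616  0.32887532 -0.01448639] 0.06435895763754958 [-0.0508427  -0.53770439 -0.50196863]
```

View pics/w5c.png

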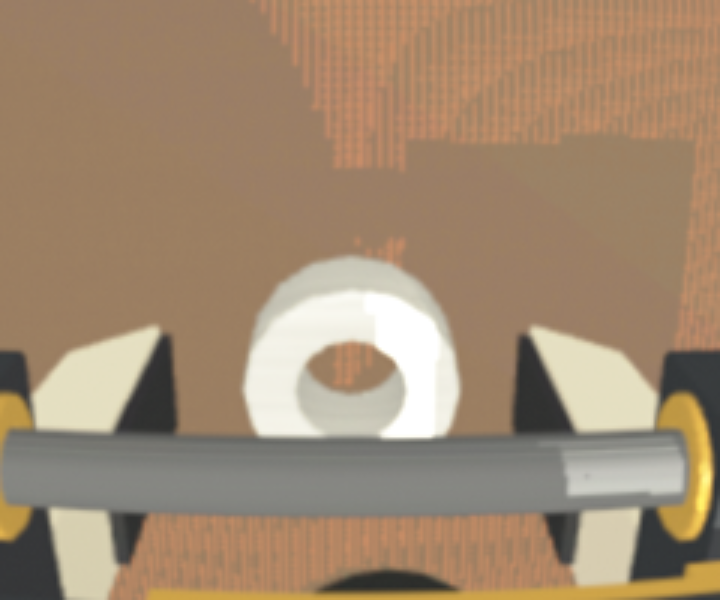

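Call:
jog_arm(
  plan=[
    [[0,0,0.14,0,0,0,0.7],[0,0,0.06,0,0,0,0.7],[0,0,0.04,0,0,0,0.7],[0,0,0,0,0,0,0.7]],
  ],
)

```text
time: 6.25
tool_pos: [0.4932, 0.3289, -0.026]
tool_rot: [-3.139, 0.0, -3.141]
contact_force: [-0.6, 0.5, -0.7]
opening: 0.0642
```

```bash
python3 - <<'E'
from h import *
z=wshot('w6');s,p,d,T,K=z;print(s['tool_pos'],s['contact_force']);Ti=np.linalg.inv(T)
cv2.imwrite('pics/w6c.png',cv2.resize(p[120:320,200:440],None,fx=3,fy=3)[:,:,::-1])
for u in(250,252,254,378,380,382):
  o=[]
  for v in range(222,250,2):
        a=(u-K[0,2])/K[0,0];b=(v-K[1,2])/K[1,1];t=np.hypot(a,b);r=np.array([a/t*np.sin(t),b/t*np.sin(t),np.cos(t)]);r/=r[2]
        o.append((Ti[:3,:3]@(r*d[v,u])+Ti[:3,3]).round(3)[[0,2]].tolist())
  print(u,o)
E
```

```text
[ 0.49320968  0.32893922 -0.02596517] [-0.62861029  0.48436521 -0.69210578]
250 [[0.48, 0.003], [0.482, 0.002], [0.483, 0.003], [0.484, 0.003], [0.483, 0.008], [0.482, 0.013], [0.482, 0.015], [0.483, 0.017], [0.484, 0.017], [0.484, 0.02], [0.484, 0.021], [0.484, 0.024], [0.484, 0.027], [0.485, 0.027]]
252 [[0.48, 0.002], [0.482, 0.002], [0.483, 0.001], [0.482, 0.007], [0.482, 0.009], [0.484, 0.008], [0.484, 0.012], [0.484, 0.014], [0.484, 0.017], [0.484, 0.019], [0.485, 0.02], [0.486, 0.021], [0.486, 0.022], [0.487, 0.022]]
254 [[0.48, 0.003], [0.482, 0.002], [0.483, 0.003], [0.484, 0.003], [0.485, 0.002], [0.484, 0.009], [0.483, 0.013], [0.484, 0.013], [0.485, 0.015], [0.486, 0.014], [0.487, 0.014], [0.488, 0.015], [0.488, 0.019], [0.489, 0.019]]
378 [[0.48, 0.003], [0.482, 0.002], [0.483, 0.003], [0.483, 0.006], [0.482, 0.009], [0.483, 0.011], [0.483, 0.013], [0.485, 0.013], [0.484, 0.016], [0.483, 0.021], [0.484, 0.021], [0.484, 0.024], [0.486, 0.023], [0.486, 0.025]]
380 [[0.48, 0.002], [0.482, 0.002], [0.483, 0.002], [0.484, 0.003], [0.482, 0.01], [0.483, 0.012], [0.482, 0.015], [0.483, 0.017], [0.484, 0.018], [0.484, 0.02], [0.485, 0.021], [0.484, 0.024], [0.485, 0.026], [0.485, 0.028]]
382 [[0.48, 0.003], [0.481, 0.004], [0.483, 0.002], [0.484, 0.003], [0.483, 0.008], [0.483, 0.012], [0.482, 0.016], [0.483, 0.016], [0.482, 0.021], [0.483, 0.022], [0.485, 0.02], [0.484, 0.024], [0.484, 0.027], [0.485, 0.028]]
```

View pics/w6c.png

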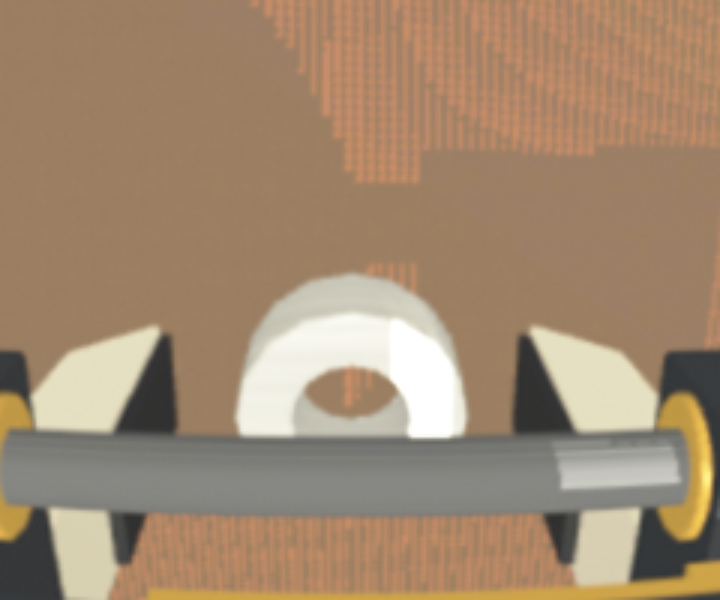

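Call:
jog_arm(
  plan=[
    [[0,0,0,0,0,0,0.1],[0,0,0,0,0,0,0.1],[0,0,0,0,0,0,0.1],[0,0,0,0,0,0,0.1],[0,0,0,0,0,0,0.1],[0,0,0,0,0,0,0.1]],
  ],
  squeeze=25,
)

```text
time: 7.05
tool_pos: [0.4933, 0.3291, -0.0257]
tool_rot: [-3.14, 0.0, -3.141]
contact_force: [0.1, 0.2, 1.4]
opening: 0.0397
```

```bash
python3 - <<'E'
from plan import *
plan([(.4931,.3288,.165,3.1416,5),(.546,-.006,.165,3.1416,9),(.546,-.006,.115,3.1416,2),(.546,-.006,.115,3.1416,2)],.1,start=(.4931,.3288,-.0258,3.1416))
E
```

```text
18 [[[0,0,-0.76,0,0,0,0.1],[0,0,-0.76,0,0,0,0.1],[0,0,-0.77,0,0,0,0.1],[0,0,-0.76,0,0,0,0.1],[0,0,-0.77,0,0,0,0.1],[-0.12,-0.74,0,0,0,0,0.1],[-0.12,-0.74,0,0,0,0,0.1],[-0.12,-0.75,0,0,0,0,0.1],[-0.12,-0.74,0,0,0,0,0.1],[-0.12,-0.75,0,0,0,0,0.1],[-0.11,-0.74,0,0,0,0,0.1],[-0.12,-0.75,0,0,0,0,0.1],[-0.11,-0.74,0,0,0,0,0.1],[-0.12,-0.75,0,0,0,0,0.1],[0,0,0.5,0,0,0,0.1],[0,0,0.5,0,0,0,0.1],[0,0,0,0,0,0,0.1],[0,0,0,0,0,0,0.1]]]
end [ 0.5461 -0.0062  0.1152] [ 3.142  0.    -3.142]
```

Call:
jog_arm(
  plan=[
    [[0,0,-0.4,0,0,0,0.1],[0,0,-0.76,0,0,0,0.1],[0,0,-0.88,0,0,0,0.1],[0,0,-0.88,0,0,0,0.1],[0,0,-0.9,0,0,0,0.1],[-0.12,-0.5,0,0,0,0,0.1],[-0.12,-0.74,0,0,0,0,0.1],[-0.12,-0.8,0,0,0,0,0.1],[-0.12,-0.8,0,0,0,0,0.1],[-0.12,-0.8,0,0,0,0,0.1],[-0.11,-0.8,0,0,0,0,0.1],[-0.12,-0.8,0,0,0,0,0.1],[-0.11,-0.8,0,0,0,0,0.1],[-0.12,-0.66,0,0,0,0,0.1],[0,0,0.5,0,0,0,0.1],[0,0,0.5,0,0,0,0.1],[0,0,0,0,0,0,0.1],[0,0,0,0,0,0,0.1]],
  ],
)

```text
time: 9.3
tool_pos: [0.5467, -0.0057, 0.1166]
tool_rot: [-3.139, 0.001, -3.141]
contact_force: [0.1, -0.0, -1.7]
opening: 0.0391
```

```bash
python3 - <<'E'
from h import *
s,p,d,T,K=wshot('w7');print(s['tool_pos'],s['tool_rot'],s['opening'],s['contact_force'])
cv2.imwrite('pics/w7c.png',cv2.resize(p[120:320,200:440],None,fx=3,fy=3)[:,:,::-1])
E
```

```text
[ 0.54669293 -0.0056639   0.11664174] [-3.13927168e+00  1.11738555e-03 -3.14123153e+00] 0.03913147614042137 [ 0.07387692 -0.00552663 -1.71552073]
```

View pics/w7c.png

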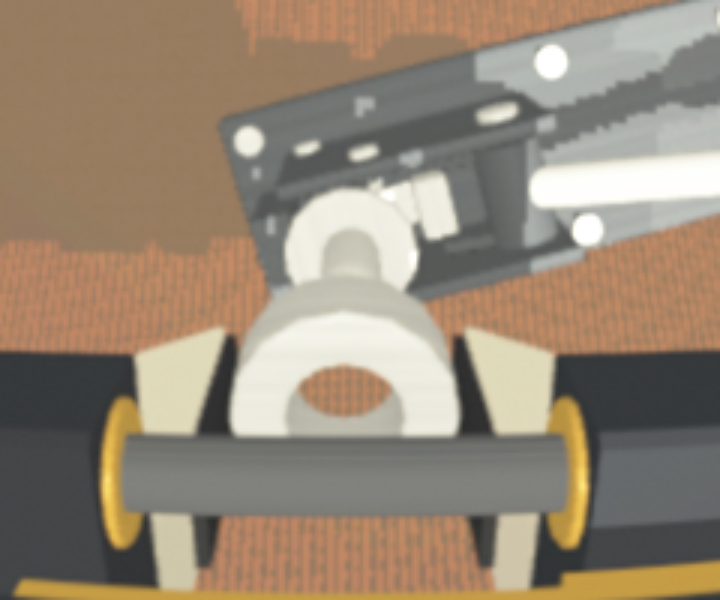

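```bash
python3 - <<'E'
from h import *
from scipy.optimize import least_squares
z=np.load('pics/w7.npz');T,K=z['T'],z['K']
def P(pts,h): 
    a=np.array(pts,float); return wplane(200+a[:,0]/3,120+a[:,1]/3,h,T,K)
def circ(pts,h,r):
    w=P(pts,h)[:,:2];f=lambda c:np.hypot(*(w-c[:2]).T)-r;s=least_squares(f,w.mean(0)+[.01,0]);f2=lambda c:np.hypot(*(w-c[:2]).T)-c[2];s2=least_squares(f2,[*s.x,r])
    return s.x.round(4),s2.x.round(4),(s.fun*1000).round(1)
print('flange',circ([(284,250),(418,250),(351,187),(298,213),(404,213),(294,283)],.066,.018))
for h in(.1646,.162):
  print('ring',circ([(230,415),(461,415),(345,312),(265,345),(425,345)],h,.02))
  print('hole',circ([(297,403),(403,403),(349,365),(313,377),(387,377)],h,.01))
E
python3 - <<'E'
import cv2,numpy as np
p=np.load('pics/w7.npz')['p'];cv2.imwrite('pics/w7d.png',cv2.resize(p[175:268,270:360],None,fx=8,fy=6,interpolation=cv2.INTER_CUBIC)[:,:,::-1])
E
```

```text
flange (array([ 0.5475, -0.0044]), array([ 0.5476, -0.0044,  0.0181]), array([ 0.2,  0.3,  0.1, -0.1, -0. ,  0.1]))
ring (array([ 0.5477, -0.0059]), array([ 0.5476, -0.0059,  0.0199]), array([-0. ,  0. ,  0.4, -0.3, -0.3]))
hole (array([ 0.547 , -0.0051]), array([ 0.5461, -0.0051,  0.0093]), array([-0.5, -0.5,  0.2,  0.1,  0.1]))
ring (array([ 0.5487, -0.0059]), array([ 0.549 , -0.0059,  0.0203]), array([ 0.3,  0.4,  0.4, -0.2, -0.3]))
hole (array([ 0.5481, -0.0051]), array([ 0.5474, -0.0051,  0.0095]), array([-0.4, -0.4,  0.1,  0.1,  0.1]))
```

View pics/w7d.png

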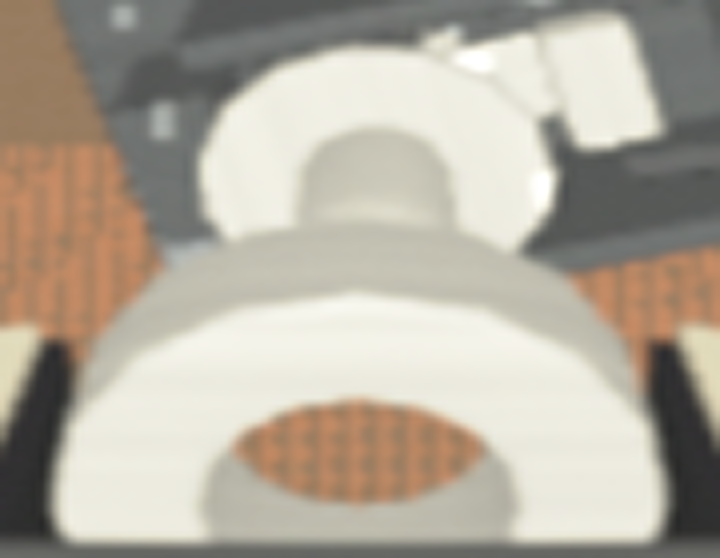

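Call:
jog_arm(
  plan=[
    [[0,0.02,0.4,0,0,0,0.1],[0,0,0.35,0,0,0,0.1],[0,0,0,0,0,0,0.1],[0,0,0.1,0,0,0,0.1],[0,0,0.1,0,0,0,0.1],[0,0,0,0,0,0,0.1]],
  ],
)

```text
time: 10.1
tool_pos: [0.5462, -0.0048, 0.0684]
tool_rot: [-3.139, 0.0, -3.141]
contact_force: [0.7, -1.0, -1.8]
opening: 0.0396
```

Call:
jog_arm(
  plan=[
    [[0,0,0.1,0,0,0,0.1],[0,0,0.12,0,0,0,0.1],[0,0,0.12,0,0,0,0.1],[0,0,0.12,0,0,0,0.1],[0,0,0.06,0,0,0,0.1],[0,0,0.02,0,0,0,0.1],[0,0,0,0,0,0,0.1]],
  ],
)

```text
time: 10.98
tool_pos: [0.5464, -0.0048, 0.0415]
tool_rot: [-3.139, 0.0, -3.141]
contact_force: [0.0, 0.2, -1.6]
opening: 0.0394
```

```bash
python3 - <<'E'
from h import *
s,p,d,T,K=wshot('w8');print(s['tool_pos'],s['opening'],s['contact_force'])
cv2.imwrite('pics/w8c.png',cv2.resize(p[120:320,200:440],None,fx=3,fy=3)[:,:,::-1])
E
```

```text
[ 0.54638033 -0.00484394  0.04146186] 0.039400769003373186 [ 0.04044235  0.2242369  -1.58983043]
```

View pics/w8c.png

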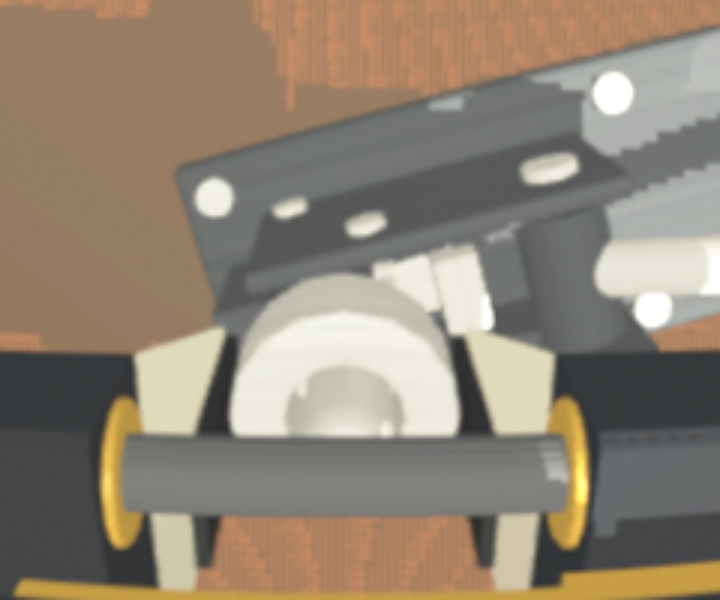

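```bash
python3 - <<'E'
from plan import *
plan([(.546,-.005,.155,3.1416,3),(.573,.333,.155,3.1416,8),(.573,.333,.05,3.1416,3),(.573,.333,.05,3.1416,2)],.8,start=(.5464,-.0048,.0405,3.1416))
E
```

```text
16 [[[0,0,-0.76,0,0,0,0.8],[0,0,-0.77,0,0,0,0.8],[0.01,0,-0.76,0,0,0,0.8],[-0.07,0.84,0,0,0,0,0.8],[-0.07,0.85,0,0,0,0,0.8],[-0.07,0.84,0,0,0,0,0.8],[-0.07,0.85,0,0,0,0,0.8],[-0.07,0.84,0,0,0,0,0.8],[-0.06,0.85,0,0,0,0,0.8],[-0.07,0.84,0,0,0,0,0.8],[-0.06,0.85,0,0,0,0,0.8],[0,0,0.7,0,0,0,0.8],[0,0,0.7,0,0,0,0.8],[0,0,0.7,0,0,0,0.8],[0,0,0,0,0,0,0.8],[0,0,0,0,0,0,0.8]]]
end [0.5729 0.3332 0.05  ] [ 3.142  0.    -3.142]
```

Call:
jog_arm(
  plan=[
    [[0,0,0.02,0,0,0,0.7],[0,0,0,0,0,0,0.7],[0,0,0,0,0,0,0.7],[0,0,0,0,0,0,0.7]],
  ],
)

```text
time: 11.52
tool_pos: [0.5464, -0.0049, 0.0405]
tool_rot: [-3.139, 0.001, -3.141]
contact_force: [-0.1, 0.8, 0.0]
opening: 0.064
```

Call:
jog_arm(
  plan=[
    [[0,0,-0.4,0,0,0,0.8],[0,0,-0.9,0,0,0,0.8],[0.01,0,-0.99,0,0,0,0.8],[-0.07,0.84,0,0,0,0,0.8],[-0.07,0.85,0,0,0,0,0.8],[-0.07,0.84,0,0,0,0,0.8],[-0.07,0.85,0,0,0,0,0.8],[-0.07,0.84,0,0,0,0,0.8],[-0.06,0.85,0,0,0,0,0.8],[-0.07,0.84,0,0,0,0,0.8],[-0.06,0.85,0,0,0,0,0.8],[0,0,0.7,0,0,0,0.8],[0,0,0.7,0,0,0,0.8],[0,0,0.7,0,0,0,0.8],[0,0,0,0,0,0,0.8],[0,0,0,0,0,0,0.8]],
  ],
)

```text
time: 13.52
tool_pos: [0.5736, 0.3335, 0.0507]
tool_rot: [-3.14, 0.002, -3.141]
contact_force: [0.5, -0.2, 0.5]
opening: 0.0732
```

```bash
python3 - <<'E'
from h import *
s,p,d,T,K=wshot('w9');print(s['tool_pos'],s['opening'],s['contact_force'])
cv2.imwrite('pics/w9c.png',cv2.resize(p[120:320,200:440],None,fx=3,fy=3)[:,:,::-1])
E
```

```text
[0.57361431 0.33352374 0.05066123] 0.07315251824266898 [ 0.45543744 -0.20896977  0.45098101]
```

View pics/w9c.png

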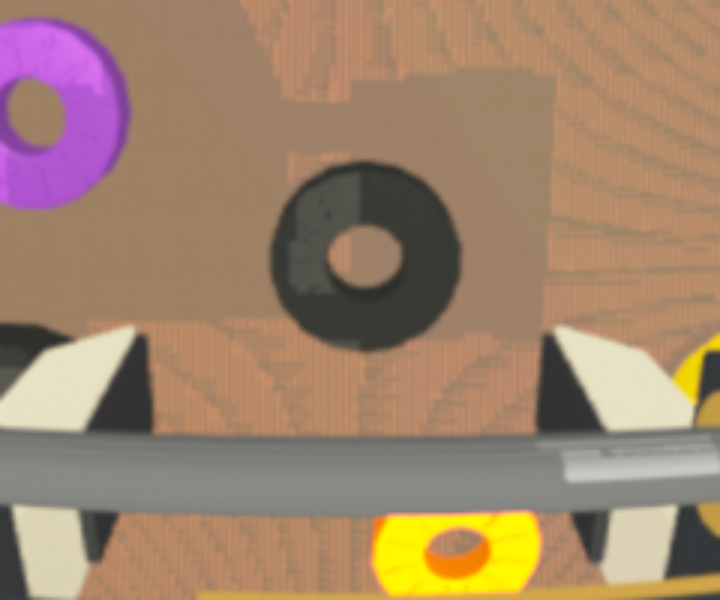

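```bash
cat >> h.py <<'E'
from scipy.optimize import least_squares
def circ(pts,h,r,T,K,ox=200,oy=120,sc=3):
    a=np.array(pts,float);w=wplane(ox+a[:,0]/sc,oy+a[:,1]/sc,h,T,K)[:,:2]
    s=least_squares(lambda c:np.hypot(*(w-c[:2]).T)-r,w.mean(0)+[.001,0])
    s2=least_squares(lambda c:np.hypot(*(w-c[:2]).T)-c[2],[*s.x,r])
    return s.x.round(4),s2.x.round(4),(s.fun*1000).round(1)
E
python3 - <<'E'
from h import *
z=np.load('pics/w9.npz');T,K=z['T'],z['K']
print(circ([(283,255),(461,255),(365,352),(300,320),(430,320)],.014,.025,T,K))
print(circ([(329,256),(403,256),(366,223),(366,288)],.014,.01,T,K))
E
```

```text
(array([0.5719, 0.3397]), array([0.5743, 0.3396, 0.023 ]), array([-2.6, -1.5,  1.1, -0.1, -1.7]))
(array([0.5712, 0.3386]), array([0.5712, 0.3386, 0.0091]), array([-0.5, -0.5, -1.3, -1.2]))
```

Call:
jog_arm(
  plan=[
    [[0.04,0.09,0.6,0,0,0,0.8],[0,0,0.6,0,0,0,0.8],[0,0,0.3,0,0,0,0.8],[0,0,0.04,0,0,0,0.8],[0,0,0,0,0,0,0.2],[0,0,0,0,0,0,0.2],[0,0,0,0,0,0,0.2],[0,0,0,0,0,0,0.2],[0,0,0,0,0,0,0.2]],
  ],
  squeeze=15,
)

```text
time: 14.7
tool_pos: [0.5714, 0.3378, -0.0268]
tool_rot: [-3.14, 0.002, -3.141]
contact_force: [-0.2, 0.1, 5.1]
opening: 0.0497
```

```bash
python3 - <<'E'
from plan import *
from h import *
s=status.observe();print(s['tool_pos'],s['opening'])
x,y,z=s['tool_pos']
plan([(x,y,.165,3.1416,5),(.5475,-.0045,.165,3.1416,9)],.2,start=(x,y,z,3.1416))
E
```

```text
[ 0.57137064  0.33778262 -0.02681239] 0.04972557179821305
14 [[[0,0,-0.77,0,0,0,0.2],[0,0,-0.77,0,0,0,0.2],[0,0,-0.77,0,0,0,0.2],[0,0,-0.76,0,0,0,0.2],[0,0,-0.77,0,0,0,0.2],[0.05,-0.76,0,0,0,0,0.2],[0.05,-0.76,0,0,0,0,0.2],[0.05,-0.76,0,0,0,0,0.2],[0.05,-0.76,0,0,0,0,0.2],[0.06,-0.76,0,0,0,0,0.2],[0.05,-0.76,0,0,0,0,0.2],[0.06,-0.76,0,0,0,0,0.2],[0.05,-0.76,0,0,0,0,0.2],[0.06,-0.77,0,0,0,0,0.2]]]
end [ 0.5474 -0.0047  0.1652] [ 3.142  0.    -3.142]
```

Call:
jog_arm(
  plan=[
    [[0,0,-0.4,0,0,0,0.2],[0,0,-0.77,0,0,0,0.2],[0,0,-0.87,0,0,0,0.2],[0,0,-0.9,0,0,0,0.2],[0,0,-0.9,0,0,0,0.2],[0.05,-0.5,0,0,0,0,0.2],[0.05,-0.76,0,0,0,0,0.2],[0.05,-0.8,0,0,0,0,0.2],[0.05,-0.8,0,0,0,0,0.2],[0.06,-0.8,0,0,0,0,0.2],[0.05,-0.8,0,0,0,0,0.2],[0.06,-0.8,0,0,0,0,0.2],[0.05,-0.8,0,0,0,0,0.2],[0.06,-0.78,0,0,0,0,0.2],[0,0,0.5,0,0,0,0.2],[0,0,0.4,0,0,0,0.2],[0,0,0,0,0,0,0.2],[0,0,0,0,0,0,0.2]],
  ],
)

```text
time: 16.95
tool_pos: [0.5473, -0.0042, 0.1212]
tool_rot: [-3.139, 0.002, -3.141]
contact_force: [0.4, -0.9, -0.9]
opening: 0.0503
```

```bash
python3 - <<'E'
from h import *
s,p,d,T,K=wshot('w10');print(s['tool_pos'],s['opening'],s['contact_force'])
cv2.imwrite('pics/w10c.png',cv2.resize(p[120:320,200:440],None,fx=3,fy=3)[:,:,::-1])
E
```

```text
[ 0.54731917 -0.00415725  0.12116485] 0.050269613794351485 [ 0.38759763 -0.88748199 -0.92367399]
```

View pics/w10c.png

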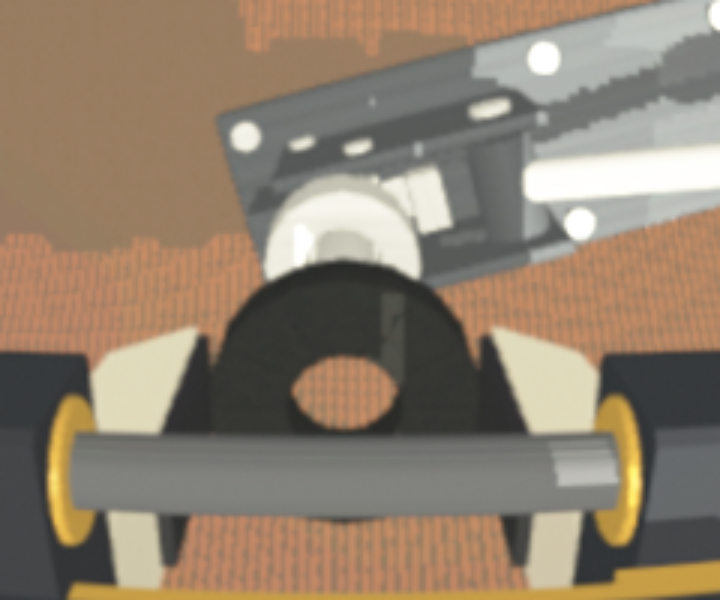

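```bash
python3 - <<'E'
from h import *
z=np.load('pics/w10.npz');T,K=z['T'],z['K']
print(circ([(291,395),(402,395),(346,355),(310,368),(384,368)],.162,.01,T,K))
print(circ([(212,400),(479,400),(345,268),(248,310),(447,310),(345,521)],.162,.025,T,K))
print('spacer',circ([(266,260),(423,260),(344,191),(285,215),(403,215)],.088,.02,T,K))
E
```

```text
(array([ 0.5488, -0.0041]), array([ 0.549 , -0.0041,  0.0102]), array([ 0.2,  0.1,  0. , -0.1, -0. ]))
(array([ 0.5483, -0.0042]), array([ 0.5482, -0.0042,  0.0248]), array([-0.8, -1. ,  0.7, -0.3,  0.1,  0.5]))
spacer (array([ 0.5468, -0.0046]), array([ 0.5469, -0.0046,  0.02  ]), array([-0. ,  0. , -0.2,  0.2,  0.1]))
```

Call:
jog_arm(
  plan=[
    [[0.02,0,0.3,0,0,0,0.2],[0,0,0.2,0,0,0,0.2],[0,0,0.1,0,0,0,0.2],[0,0,0.12,0,0,0,0.2],[0,0,0.12,0,0,0,0.2],[0,0,0.12,0,0,0,0.2],[0,0,0.12,0,0,0,0.2],[0,0,0.08,0,0,0,0.2],[0,0,0.04,0,0,0,0.2],[0,0,0,0,0,0,0.2]],
  ],
)

```text
time: 18.25
tool_pos: [0.5459, -0.0043, 0.061]
tool_rot: [-3.139, 0.001, -3.141]
contact_force: [-4.0, 0.9, 7.8]
opening: 0.05
```

Call:
jog_arm(
  plan=[
    [[0,0,0,0,0,0,0.75],[0,0,0,0,0,0,0.75],[0,0,0,0,0,0,0.75],[0,0,-0.3,0,0,0,0.75],[0.3,0,-0.8,0,0,0,0.75],[0.6,0,-0.9,0,0,0,0.75],[0,0,0,0,0,0,0.75]],
  ],
)

```text
time: 19.12
tool_pos: [0.5017, -0.0043, 0.1643]
tool_rot: [-3.138, 0.008, -3.141]
contact_force: [0.4, -0.3, 0.4]
opening: 0.0692
```

```bash
python3 - <<'E'
from h import *
s,p,d,T,K=wshot('w11');print(s['tool_pos'],s['opening'],s['contact_force'])
cv2.imwrite('pics/w11c.png',cv2.resize(p[120:320,200:440],None,fx=3,fy=3)[:,:,::-1])
p,d=read_camera('scene');cv2.imwrite('pics/s11.png',cv2.resize(p[190:280,300:400],None,fx=6,fy=6,interpolation=cv2.INTER_CUBIC)[:,:,::-1])
C=cloud('scene',d);w=C[200:250,310:360].reshape(-1,3);w=w[np.hypot(w[:,0]-.547,w[:,1]+.0045)<.04];print(np.sort(w[:,2])[-40:].round(3))
E
```

```text
[ 0.50170435 -0.00428272  0.16427713] 0.06921968211814122 [ 0.42668533 -0.31270039  0.35898442]
[0.102 0.102 0.102 0.102 0.102 0.102 0.102 0.102 0.102 0.103 0.103 0.103
 0.103 0.103 0.103 0.103 0.103 0.103 0.103 0.103 0.103 0.103 0.104 0.104
 0.104 0.104 0.104 0.104 0.104 0.104 0.104 0.104 0.104 0.105 0.105 0.105
 0.105 0.105 0.106 0.106]
```

View pics/w11c.png

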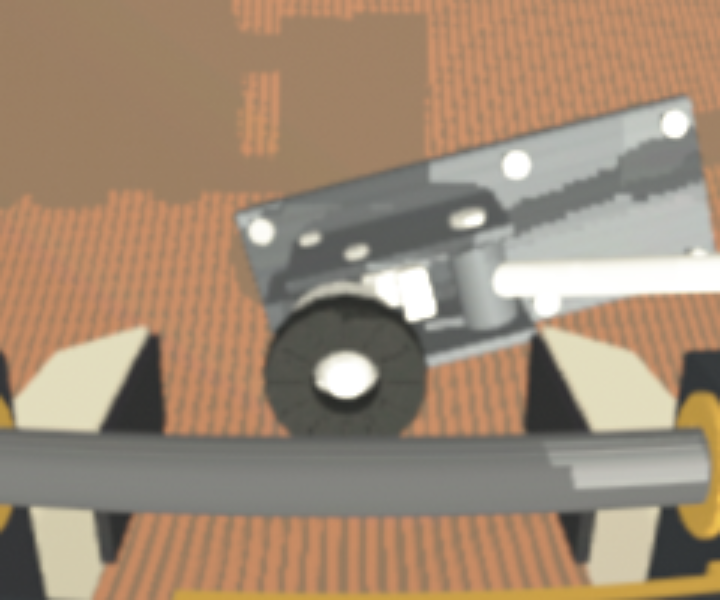

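View pics/s11.png

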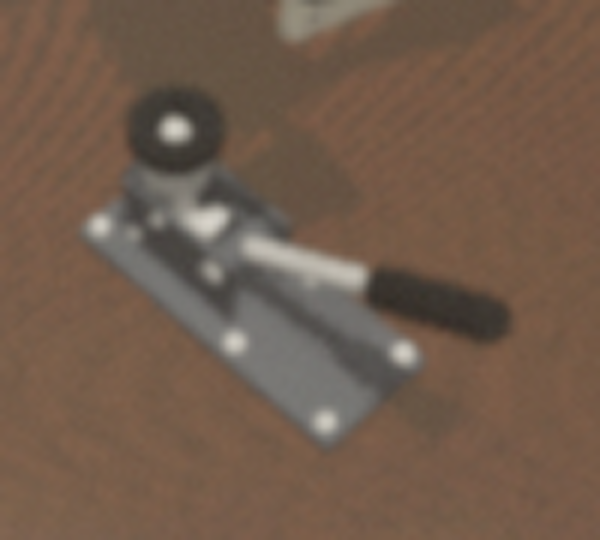

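Call:
jog_arm(
  plan=[
    [[0,-0.7,-0.25,0,0,0,0.75],[0,-0.7,-0.25,0,0,0,0.75],[0,-0.7,-0.25,0,0,0,0.75],[0,0,0,0,0,0,0.75],[0,0,0,0,0,0,0.75]],
  ],
)

```text
time: 19.85
tool_pos: [0.5005, -0.1085, 0.1964]
tool_rot: [-3.141, -0.002, 3.141]
contact_force: [-0.2, -0.3, 0.6]
opening: 0.0692
```

```bash
python3 - <<'E'
from h import *
z=np.load('pics/w11.npz');T,K=z['T'],z['K']
b=np.array([(260,232),(516,165),(675,124)],float);w=wplane(200+b[:,0]/3,120+b[:,1]/3,.011,T,K);print(w.round(4))
e=w[0]-w[2];print('jack yaw',np.arctan2(e[1],e[0]))
print(circ([(315,375),(378,375),(345,352)],.098,.008,T,K),circ([(272,375),(426,375),(290,330),(405,330)],.102,.025,T,K))
s,p,d,T,K=wshot('w12');print(s['tool_pos'],s['tool_rot'])
cv2.imwrite('pics/w12.png',p[:,:,::-1])
print(wproj([[.543,-.192,.127],[.544,-.19,.127]],T,K))
E
```

```text
[[ 0.5274 -0.0377  0.011 ]
 [ 0.5007  0.0605  0.011 ]
 [ 0.4834  0.1239  0.011 ]]
jack yaw -1.3054267474585184
(array([ 0.5473, -0.0042]), array([ 0.5492, -0.0042,  0.0098]), array([ 1.6,  1.6, -0.1])) (array([ 0.5496, -0.0036]), array([ 0.5464, -0.0037,  0.0231]), array([-1.7, -1.4,  0.6,  0.2]))
[ 0.50046421 -0.10851646  0.19642748] [-3.14059800e+00 -1.77456973e-03  3.14144652e+00]
[[226.7124967  240.47029937]
 [228.83056271 241.49069035]]
```

View pics/w12.png

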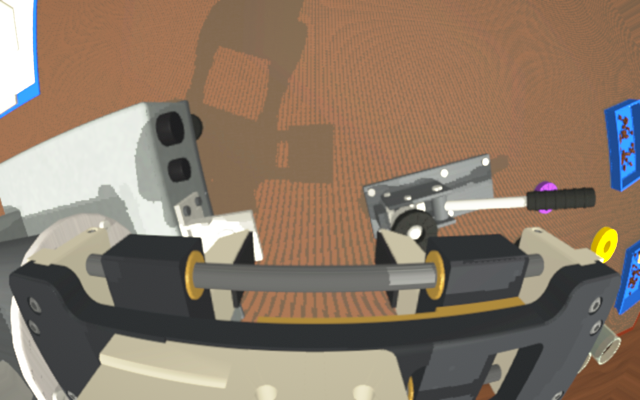

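Call:
jog_arm(
  plan=[
    [[0.6,-0.3,0,0,0,0,0.75],[0.7,-0.3,0,0,0,0,0.75],[0,0,0,0,0,0,0.75],[0,0,0,0,0,0,0.75]],
  ],
)

```text
time: 20.4
tool_pos: [0.4364, -0.1384, 0.1976]
tool_rot: [-3.14, 0.001, -3.141]
contact_force: [0.8, -0.1, 0.1]
opening: 0.0687
```

```bash
python3 - <<'E'
from h import *
s,p,d,T,K=wshot('w13');print(s['tool_pos'],s['tool_rot'],wproj([[.544,-.19,.127]],T,K))
cv2.imwrite('pics/w13.png',cv2.resize(p[80:260,130:370],None,fx=3.33,fy=3.33,interpolation=cv2.INTER_CUBIC)[:600,:800,::-1])
E
```

```text
[ 0.43638851 -0.13838328  0.19763831] [-3.13962894e+00  8.05047000e-04 -3.14073286e+00] [[264.56397828 298.11658679]]
```

View pics/w13.png

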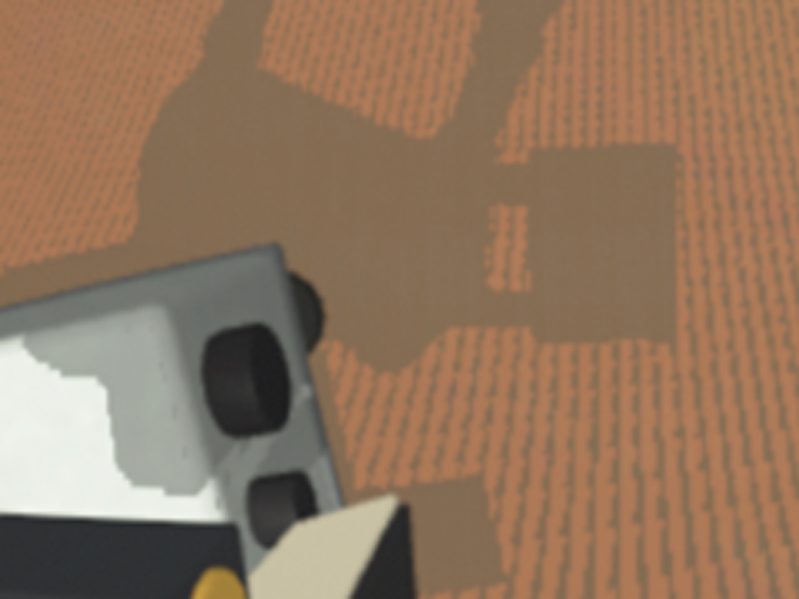

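Call:
jog_arm(
  plan=[
    [[-0.6,0.35,0,0,0,0,0.75],[-0.9,0.35,0,0,0,0,0.75],[-0.9,0.3,0,0,0,0,0.75],[-0.8,0,0,0,0,0,0.75],[0,0,0,0,0,0,0.75],[0,0,0,0,0,0,0.75]],
  ],
)

```text
time: 21.2
tool_pos: [0.5954, -0.0883, 0.1969]
tool_rot: [-3.14, -0.001, -3.141]
contact_force: [0.8, -0.3, 0.3]
opening: 0.0687
```

```bash
python3 - <<'E'
from h import *
s,p,d,T,K=wshot('w14');print(s['tool_pos'],s['tool_rot'],wproj([[.544,-.19,.127]],T,K))
cv2.imwrite('pics/w14.png',cv2.resize(p[80:260,130:370],None,fx=3.33,fy=3.33,interpolation=cv2.INTER_CUBIC)[:600,:800,::-1])
E
```

```text
[ 0.59539215 -0.08830841  0.19686533] [-3.13984888e+00 -1.25886063e-03 -3.14052107e+00] [[199.85165157 140.61812014]]
```

View pics/w14.png

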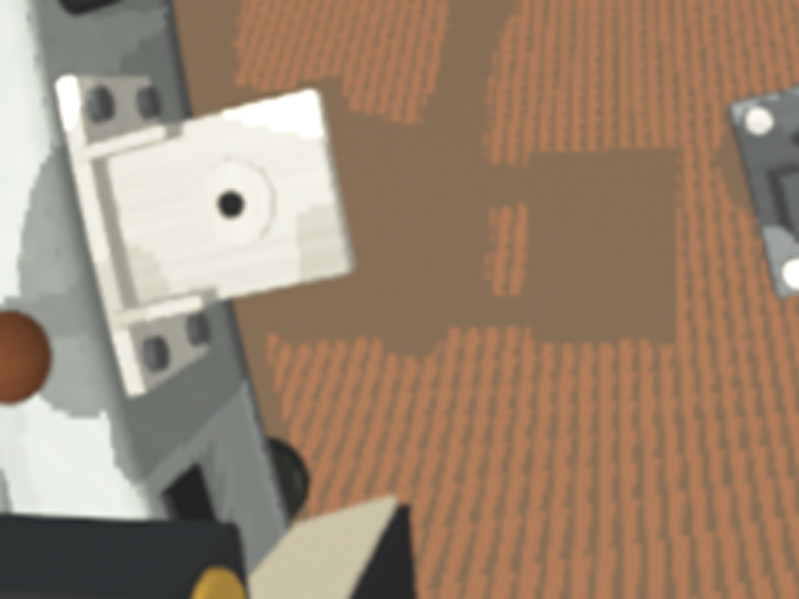

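```bash
python3 - <<'E'
from h import *
z=np.load('pics/w14.npz');T,K=z['T'],z['K']
f=lambda u,v,h:wplane(130+u/3.33,80+v/3.33,h,T,K)
print('boss',f(231,204,.126));a=f(320,90,.121);b=f(353,270,.121);print(a,b,np.linalg.norm(a-b))
e=b-a;x=np.array([e[1],-e[0]]);x=x/np.linalg.norm(x);print('yaw',np.arctan2(x[1],x[0]),'pad from edge',(a+b)[:2]/2+.028*x)
for u,v in[(732,103),(783,297)]:print('jack corner',f(u,v,.008))
c=f(170,0,.1);d2=f(265,440,.1);print(np.arctan2(*(d2-c)[:2][::-1])-np.pi/2)
E
```

```text
boss [ 0.54463836 -0.19088939  0.126     ]
[ 0.51570741 -0.16618255  0.121     ] [ 0.56409461 -0.15886444  0.121     ] 0.048937476079618604
yaw -1.4206931515766394 pad from edge [ 0.54408813 -0.19020865]
jack corner [ 0.52050065 -0.04628973  0.008     ]
jack corner [ 0.59287539 -0.02557642  0.008     ]
-1.4044867136080166
```

```bash
python3 - <<'E'
from plan import *
plan([(.5019,.1634,.19,1.836,10),(.5019,.1634,.14,1.836,2),(.5019,.1634,.14,1.836,2)],.65,start=(.5954,-.0883,.1969,-3.1406))
E
```

```text
14 [[[0.19,0.5,0.01,0,0,0.87,0.65],[0.25,0.48,0.01,0,0,0.87,0.65],[0.31,0.44,0.01,0,0,0.87,0.65],[0.36,0.39,0.02,0,0,0.87,0.65],[0.41,0.34,0.01,0,0,0.87,0.65],[0.46,0.29,0.02,0,0,0.87,0.65],[0.49,0.23,0.01,0,0,0.87,0.65],[0.51,0.16,0.02,0,0,0.87,0.65],[0.53,0.09,0.01,0,0,0.88,0.65],[0.53,0.02,0.02,0,0,0.87,0.65],[0,0,0.5,0,0,0,0.65],[0,0,0.5,0,0,0,0.65],[0,0,0,0,0,0,0.65],[0,0,0,0,0,0,0.65]]]
end [0.5019 0.1631 0.1399] [-3.142  0.     1.836]
```

Call:
jog_arm(
  plan=[
    [[0.19,0.5,0.01,0,0,0.87,0.65],[0.25,0.48,0.01,0,0,0.87,0.65],[0.31,0.44,0.01,0,0,0.87,0.65],[0.36,0.39,0.02,0,0,0.87,0.65],[0.41,0.34,0.01,0,0,0.87,0.65],[0.46,0.29,0.02,0,0,0.87,0.65],[0.49,0.23,0.01,0,0,0.87,0.65],[0.51,0.16,0.02,0,0,0.87,0.65],[0.53,0.09,0.01,0,0,0.88,0.65],[0.53,0.02,0.02,0,0,0.87,0.65],[0,0,0.5,0,0,0,0.65],[0,0,0.5,0,0,0,0.65],[0,0,0,0,0,0,0.65],[0,0,0,0,0,0,0.65]],
  ],
)

```text
time: 23.0
tool_pos: [0.5028, 0.1622, 0.1413]
tool_rot: [3.14, 0.002, 1.835]
contact_force: [-0.2, -0.7, -0.7]
opening: 0.0598
```

```bash
python3 - <<'E'
from h import *
s,p,d,T,K=wshot('w15');print(s['tool_pos'],s['tool_rot'],s['opening'],s['contact_force'])
cv2.imwrite('pics/w15.png',p[:,:,::-1])
E
```

```text
[0.5028354  0.16221526 0.14129135] [3.14020614e+00 2.33709319e-03 1.83480714e+00] 0.05982528871074492 [-0.21571093 -0.68258778 -0.71045979]
```

View pics/w15.png

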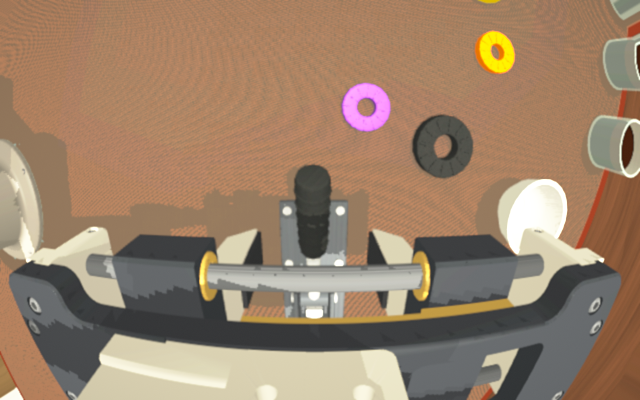

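Call:
jog_arm(
  plan=[
    [[0,0,0.5,0,0,0,0.65],[0,0,0.5,0,0,0,0.65],[0,0,0.22,0,0,0,0.65],[0,0,0,0,0,0,0.65],[0,0,0,0,0,0,0.1],[0,0,0,0,0,0,0.1],[0,0,0,0,0,0,0.1],[0,0,0,0,0,0,0.1],[0,0,0,0,0,0,0.1]],
  ],
  squeeze=20,
)

```text
time: 24.18
tool_pos: [0.5024, 0.1623, 0.0792]
tool_rot: [-3.141, 0.002, 1.835]
contact_force: [-0.9, 0.3, 2.3]
opening: 0.0217
```

```bash
python3 - <<'E'
from h import *
s,p,d,T,K=wshot('w16');print(s['tool_pos'],s['tool_rot'],s['opening'],s['contact_force'],s['torque'])
cv2.imwrite('pics/w16.png',p[:,:,::-1])
E
```

```text
[0.50237596 0.16231167 0.0791545 ] [-3.14111036e+00  2.06360490e-03  1.83526576e+00] 0.021717352020914366 [-0.93776708  0.27346936  2.30696277] [ 0.01806649  0.07231024 -0.03161946]
```

View pics/w16.png

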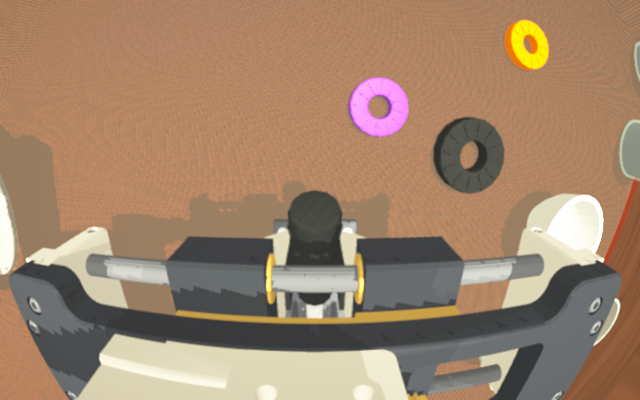

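```bash
python3 - <<'E'
from plan import *
s=(.5024,.1623,.0792,1.8353)
f=.8
plan([(.5024+f*.0145,.1623-f*.1824,.0792,1.8353-f*.104,10)],.1,start=s)
E
```

```text
10 [[[-0.29,-0.05,0,0,0,0.06,0.1],[-0.29,-0.05,0,0,0,0.05,0.1],[-0.29,-0.05,0,0,0,0.06,0.1],[-0.29,-0.05,0,0,0,0.05,0.1],[-0.29,-0.04,0,0,0,0.06,0.1],[-0.29,-0.04,0,0,0,0.05,0.1],[-0.29,-0.04,0,0,0,0.06,0.1],[-0.29,-0.04,0,0,0,0.05,0.1],[-0.29,-0.04,0,0,0,0.06,0.1],[-0.29,-0.03,0,0,0,0.05,0.1]]]
end [0.5141 0.0162 0.0792] [3.142 0.    1.753]
```

Short first push to check behaviour.

Call:
jog_arm(
  plan=[
    [[-0.1,-0.02,0,0,0,0.02,0.1],[-0.15,-0.02,0,0,0,0.03,0.1],[-0.15,-0.02,0,0,0,0.03,0.1],[-0.1,-0.02,0,0,0,0.02,0.1],[0,0,0,0,0,0,0.1]],
  ],
)

```text
time: 24.85
tool_pos: [0.5055, 0.1375, 0.0793]
tool_rot: [3.141, 0.002, 1.82]
contact_force: [0.7, 3.7, 0.8]
opening: 0.0219
```

```bash
cat > look.py <<'E'
from h import *
import sys
n=sys.argv[1]
s=status.observe();print({k:np.round(s[k],4).tolist() for k in('time','tool_pos','tool_rot','contact_force','torque','opening')})
p,d=read_camera('top');cv2.imwrite(f'pics/{n}t.png',cv2.resize(p[170:270,220:440],None,fx=3.6,fy=3.6,interpolation=cv2.INTER_CUBIC)[:,:,::-1])
np.savez(f'pics/{n}t.npz',p=p,d=d)
p,d=read_camera('scene');cv2.imwrite(f'pics/{n}s.png',cv2.resize(p[120:290,230:430],None,fx=3.5,fy=3.5,interpolation=cv2.INTER_CUBIC)[:,:,::-1])
np.savez(f'pics/{n}s.npz',p=p,d=d)
E
python3 look.py a
```

```text
{'time': 24.85, 'tool_pos': [0.5055, 0.1375, 0.0793], 'tool_rot': [3.1405, 0.0015, 1.8202], 'contact_force': [0.7334, 3.7108, 0.84], 'torque': [0.6557, -0.2249, 0.1569], 'opening': 0.0219}
```

View pics/at.png

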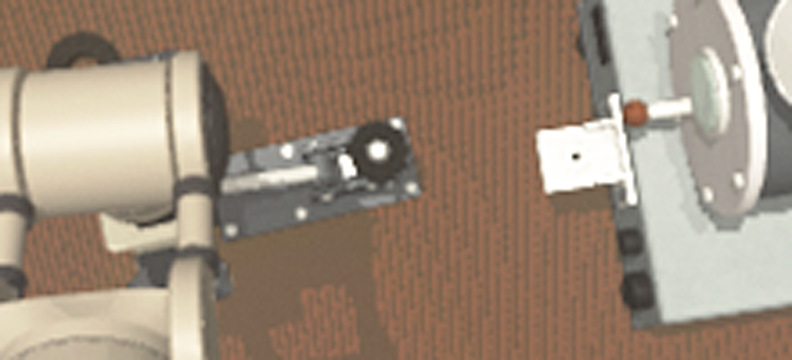

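View pics/as.png

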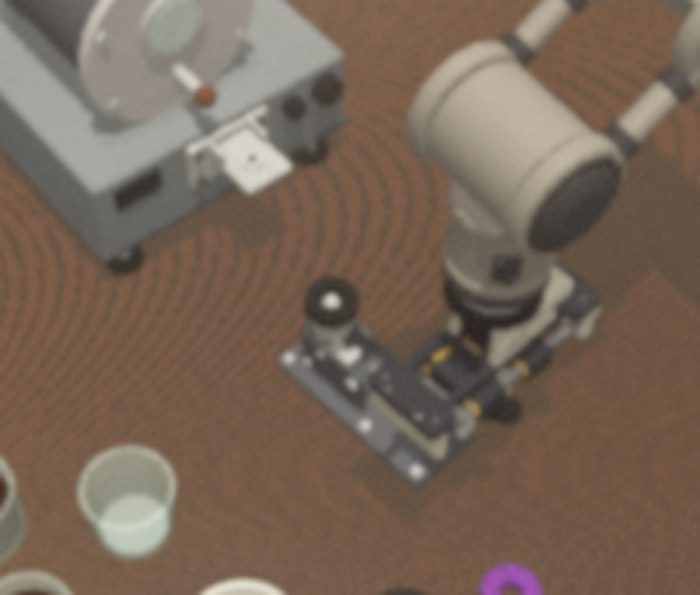

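```bash
python3 - <<'E'
from plan import *
from h import *
print(pix2plane('top',220+376/3.6,170+149/3.6,.098)+[.001,.0018,0])
plan([(.5141,.0162,.0792,1.753,8)],.1)
E
```

```text
[ 0.5490176  -0.02759626  0.098     ]
8 [[[-0.3,-0.05,0,0,0,0.06,0.1],[-0.3,-0.05,0,0,0,0.06,0.1],[-0.3,-0.05,0,0,0,0.06,0.1],[-0.3,-0.05,0,0,0,0.05,0.1],[-0.3,-0.04,0,0,0,0.06,0.1],[-0.3,-0.04,0,0,0,0.05,0.1],[-0.3,-0.04,0,0,0.01,0.06,0.1],[-0.31,-0.04,0.01,0.01,0,0.05,0.1]]]
end [0.5142 0.016  0.079 ] [-3.141  0.     1.753]
```

Call:
jog_arm(
  plan=[
    [[-0.15,-0.03,0,0,0,0.03,0.1],[-0.28,-0.05,0,0,0,0.05,0.1],[-0.3,-0.05,0,0,0,0.06,0.1],[-0.3,-0.05,0,0,0,0.06,0.1],[-0.3,-0.05,0,0,0,0.06,0.1],[-0.3,-0.04,0,0,0,0.05,0.1],[-0.3,-0.04,0,0,0,0.05,0.1],[-0.28,-0.04,0,0,0,0.05,0.1],[-0.2,-0.02,0,0,0,0.04,0.1],[0,0,0,0,0,0,0.1]],
  ],
)

```text
time: 26.2
tool_pos: [0.5131, 0.0146, 0.0792]
tool_rot: [-3.141, 0.003, 1.752]
contact_force: [0.7, -2.6, 0.1]
opening: 0.0212
```

```bash
python3 look.py b
```

```text
{'time': 26.2, 'tool_pos': [0.5131, 0.0146, 0.0792], 'tool_rot': [-3.141, 0.0031, 1.7525], 'contact_force': [0.7044, -2.552, 0.0522], 'torque': [-0.1666, -0.2301, 0.1362], 'opening': 0.0212}
```

View pics/bt.png

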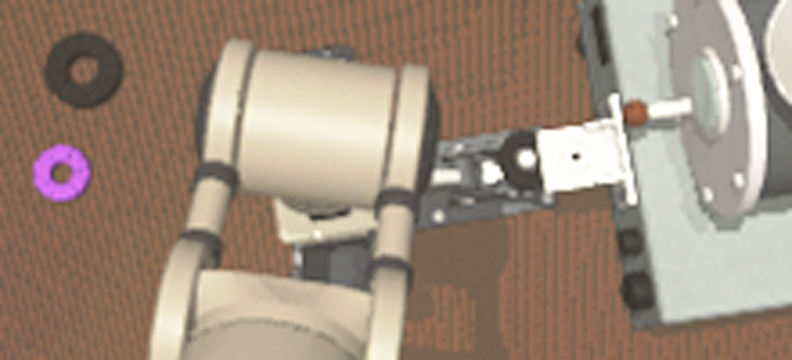

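View pics/bs.png

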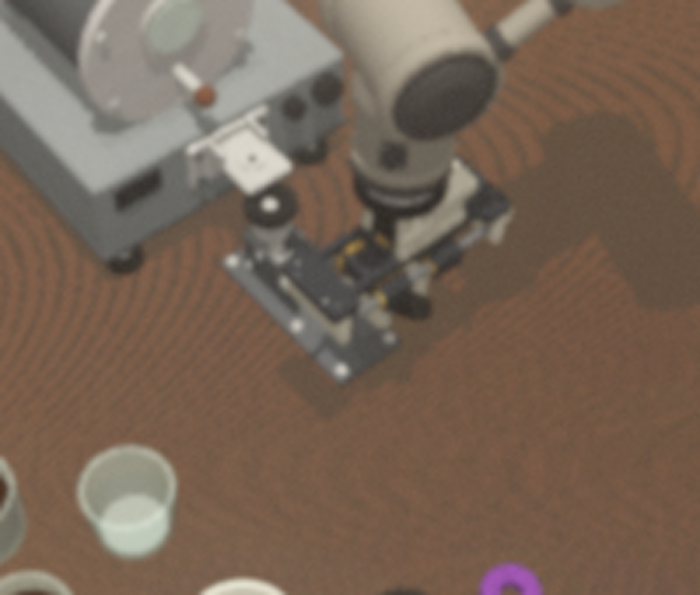

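```bash
python3 - <<'E'
from h import *
t=lambda u,v,z:pix2plane('top',220+u/3.6-.36,170+v/3.6-.36,z)
sc=lambda u,v,z:pix2plane('scene',230+u/3.5-.36,120+v/3.5-.36,z)
print('top',t(525.5,160,.098)-t(575.5,156.5,.126), t(525.5,160,.098),t(575.5,156.5,.126))
print('scene',sc(269,204,.098)-sc(252,158,.126),sc(269,204,.098),sc(252,158,.126))
for n,c in(('b',1),):
  for k,(x,y,w,h) in dict(t=(480,120,120,90),s=(220,130,90,120)).items():
    p=cv2.imread(f'pics/{n}{k}.png')[y:y+h,x:x+w];cv2.imwrite(f'pics/{n}{k}z.png',cv2.resize(p,None,fx=5,fy=5))
s=status.observe();psi=s['tool_rot'][2]-np.pi;print('pred post',s['tool_pos'][:2]+.1726*np.array([np.cos(psi),np.sin(psi)]))
E
```

```text
top [-0.00016274  0.03722498 -0.028     ] [ 0.54303029 -0.15438476  0.098     ] [ 0.54319303 -0.19160974  0.126     ]
scene [ 0.00150317  0.03517286 -0.028     ] [ 0.54802653 -0.15333134  0.098     ] [ 0.54652336 -0.18850419  0.126     ]
pred post [ 0.54443554 -0.15506143]
```

View pics/btz.png

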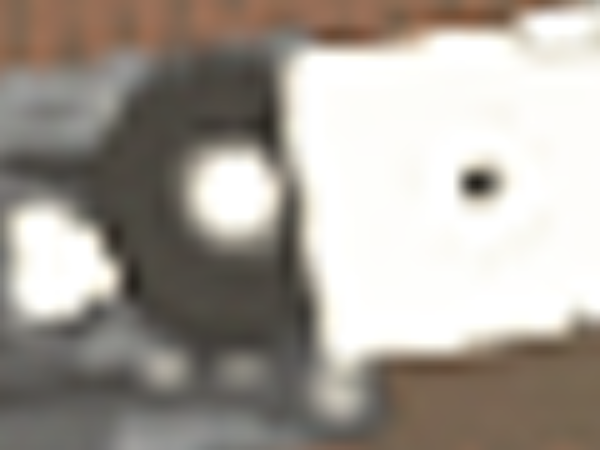

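View pics/bsz.png

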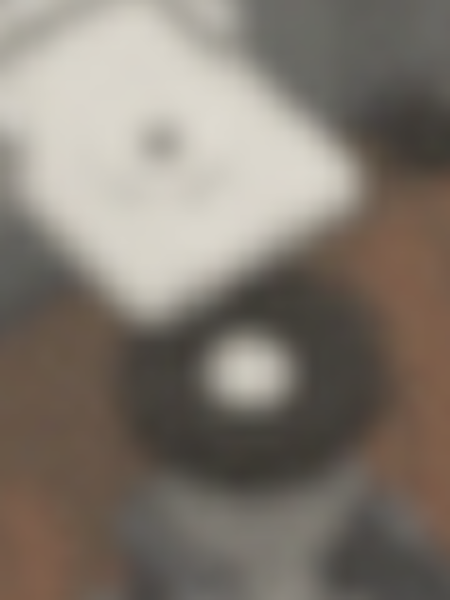

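Call:
jog_arm(
  plan=[
    [[-0.14,-0.03,0,0,0,0,0.1],[-0.2,-0.04,0,0,0,0,0.1],[-0.2,-0.04,0,0,0,0,0.1],[-0.12,-0.02,0,0,0,0,0.1],[-0.05,-0.01,0,0,0,0,0.1],[0,0,0,0,0,0,0.1]],
  ],
)

```text
time: 27.05
tool_pos: [0.5123, -0.02, 0.0793]
tool_rot: [-3.141, 0.001, 1.753]
contact_force: [0.1, 4.7, 0.7]
opening: 0.0213
```

```bash
python3 look.py c;python3 - <<'E'
from h import *
for n in 'c':
  for k,(x,y,w,h) in dict(t=(300,100,300,160),s=(150,100,240,200)).items():
    p=cv2.imread(f'pics/{n}{k}.png')[y:y+h,x:x+w];cv2.imwrite(f'pics/{n}{k}z.png',cv2.resize(p,None,fx=2.6,fy=2.6))
E
```

```text
{'time': 27.05, 'tool_pos': [0.5123, -0.02, 0.0793], 'tool_rot': [-3.1409, 0.0009, 1.753], 'contact_force': [0.0984, 4.7296, 0.7069], 'torque': [0.7784, -0.0416, 0.1205], 'opening': 0.0213}
```

View pics/ctz.png

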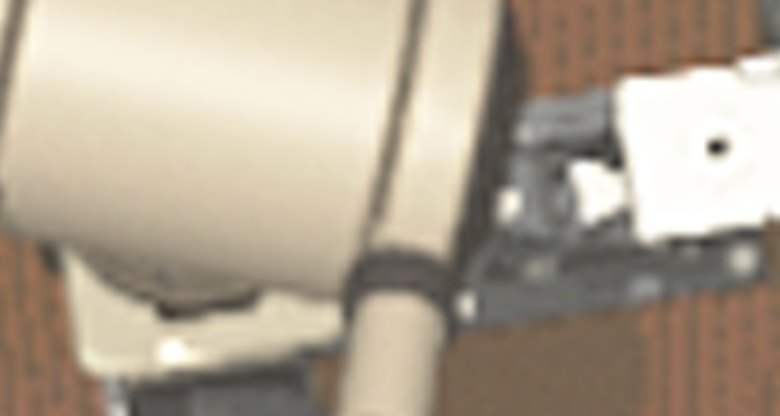

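View pics/csz.png

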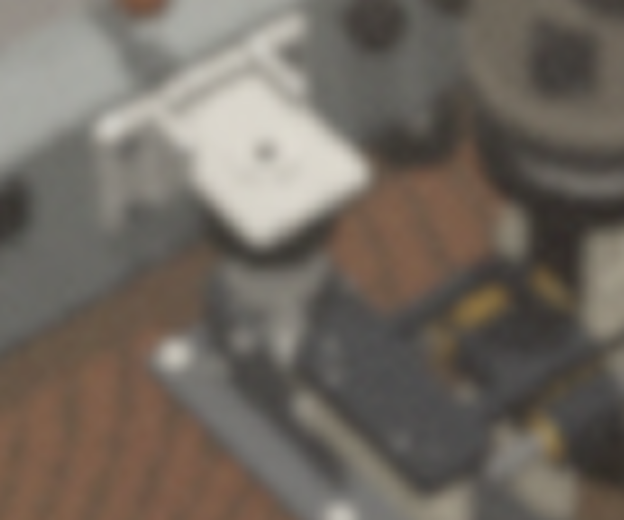

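```bash
python3 - <<'E'
import numpy as np
th=np.linspace(.6,.05,9);print([(round(.15*(np.cos(b)-np.cos(a))/.05,2),round(.15*(np.sin(a)-np.sin(b))/.05,2)) for a,b in zip(th,th[1:])])
from h import *
f=lambda n,z:pix2plane('top',220+n[0]/3.6-.36,170+n[1]/3.6-.36,z)
print(f((585.4,199.2),.011)-f((548,199.6),.011))
E
```

```text
[(np.float64(0.11), np.float64(0.17)), (np.float64(0.1), np.float64(0.18)), (np.float64(0.09), np.float64(0.19)), (np.float64(0.07), np.float64(0.19)), (np.float64(0.06), np.float64(0.2)), (np.float64(0.05), np.float64(0.2)), (np.float64(0.03), np.float64(0.2)), (np.float64(0.02), np.float64(0.21))]
[ 0.00120815 -0.03404678  0.        ]
```

Half a stroke first, then check the force.

Call:
jog_arm(
  plan=[
    [[0.11,0,0.17,0,0,0,0.1],[0.1,0,0.18,0,0,0,0.1],[0.09,0,0.19,0,0,0,0.1],[0.07,0,0.19,0,0,0,0.1],[0,0,0,0,0,0,0.1]],
  ],
)

```text
time: 27.78
tool_pos: [0.5094, -0.0026, 0.0429]
tool_rot: [-3.141, 0.003, 1.753]
contact_force: [-1.6, 1.7, 4.7]
opening: 0.0213
```

```bash
python3 look.py d
```

```text
{'time': 27.775, 'tool_pos': [0.5094, -0.0026, 0.0429], 'tool_rot': [-3.1413, 0.0025, 1.7533], 'contact_force': [-1.5657, 1.7452, 4.679], 'torque': [0.1652, -0.0253, 0.0898], 'opening': 0.0213}
```

View pics/ds.png

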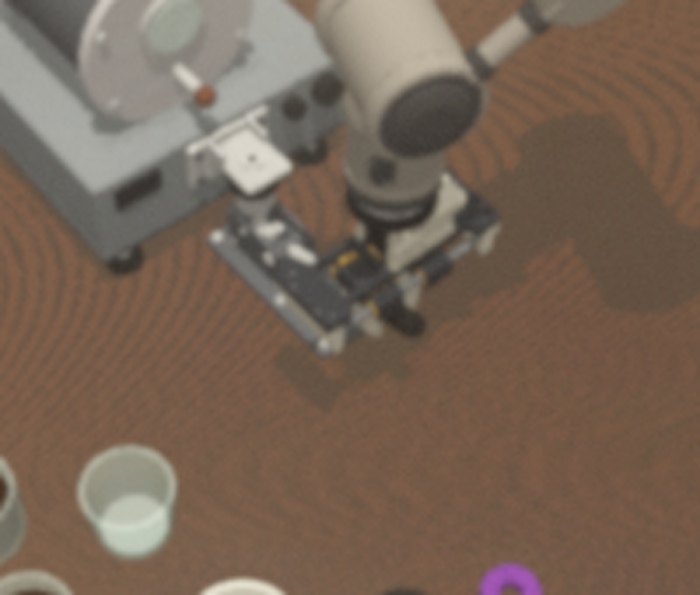

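Call:
jog_arm(
  plan=[
    [[0.06,0,0.2,0,0,0,0.1],[0.05,0,0.2,0,0,0,0.1],[0.03,0,0.2,0,0,0,0.1],[0.02,0,0.21,0,0,0,0.1],[0,0,0,0,0,0,0.1]],
  ],
)

```text
time: 28.5
tool_pos: [0.5085, 0.0049, 0.0031]
tool_rot: [3.141, 0.003, 1.753]
contact_force: [-3.0, 2.0, 11.1]
opening: 0.0215
```

```bash
python3 look.py e
```

```text
{'time': 28.5, 'tool_pos': [0.5085, 0.0049, 0.0031], 'tool_rot': [3.1406, 0.0028, 1.7528], 'contact_force': [-2.9952, 2.0407, 11.1217], 'torque': [0.2353, 0.3058, 0.0303], 'opening': 0.0215}
```

View pics/es.png

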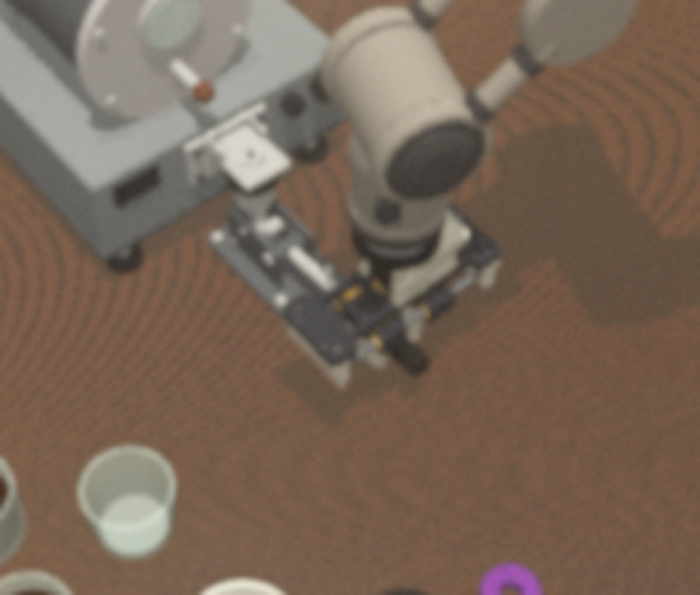

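Call:
jog_arm(
  plan=[
    [[0.0,0,0.05,0,0,0,0.1],[0,0,0.03,0,0,0,0.1],[0,0,0,0,0,0,0.1]],
  ],
)

```text
time: 28.98
tool_pos: [0.5084, 0.0051, -0.0004]
tool_rot: [3.14, 0.003, 1.753]
contact_force: [-2.8, 2.8, 12.7]
opening: 0.0217
```

Call:
jog_arm(
  plan=[
    [[0.0,0,0.04,0,0,0,0.1],[0,0,0.04,0,0,0,0.1],[0,0,0,0,0,0,0.1]],
  ],
)

```text
time: 29.35
tool_pos: [0.5085, 0.0049, -0.0031]
tool_rot: [3.14, 0.003, 1.753]
contact_force: [-7.5, 2.2, 24.1]
opening: 0.0212
```

```bash
python3 look.py f; python3 - <<'E'
from h import *
s,p,d,T,K=wshot('w20');cv2.imwrite('pics/w20.png',p[:,:,::-1])
E
```

```text
{'time': 29.35, 'tool_pos': [0.5085, 0.0049, -0.0031], 'tool_rot': [3.1398, 0.003, 1.7529], 'contact_force': [-7.5423, 2.1639, 24.1249], 'torque': [0.3127, 1.0545, 0.0369], 'opening': 0.0212}
```

View pics/w20.png

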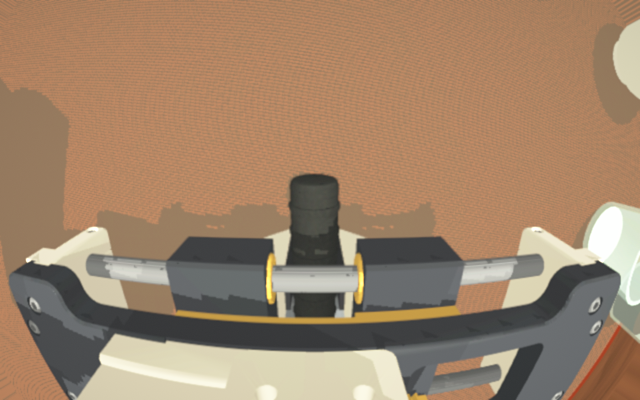

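Call:
jog_arm(
  plan=[
    [[0,0,-0.14,0,0,0,0.1],[-0.02,0,-0.21,0,0,0,0.1],[-0.03,0,-0.2,0,0,0,0.1],[-0.05,0,-0.2,0,0,0,0.1],[-0.06,0,-0.2,0,0,0,0.1],[-0.07,0,-0.19,0,0,0,0.1],[-0.09,0,-0.19,0,0,0,0.1],[-0.1,0,-0.18,0,0,0,0.1],[-0.11,0,-0.17,0,0,0,0.1],[0,0,0,0,0,0,0.1]],
  ],
)

```text
time: 30.75
tool_pos: [0.5117, -0.0205, 0.0774]
tool_rot: [-3.139, 0.001, 1.752]
contact_force: [1.8, -0.1, -9.5]
opening: 0.0215
```

```bash
python3 look.py g
```

```text
{'time': 30.75, 'tool_pos': [0.5117, -0.0205, 0.0774], 'tool_rot': [-3.1392, 0.0006, 1.7523], 'contact_force': [1.8484, -0.1179, -9.5273], 'torque': [0.0855, -0.4668, 0.1132], 'opening': 0.0215}
```

View pics/gs.png

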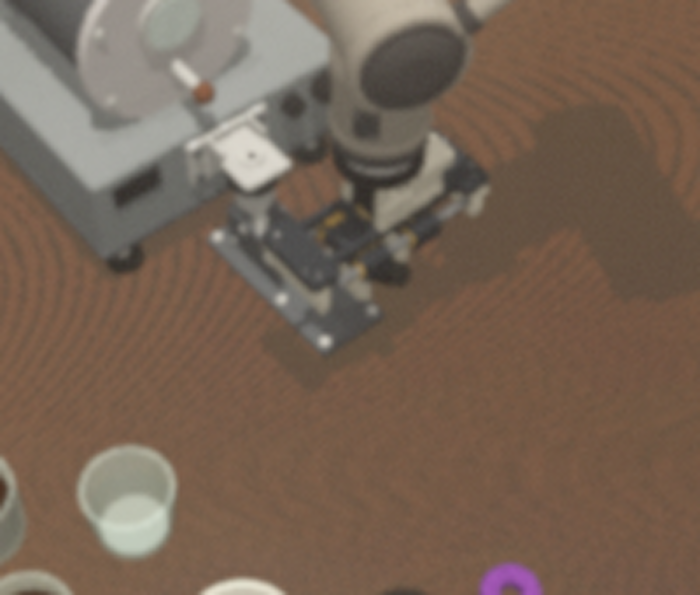

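Call:
jog_arm(
  plan=[
    [[0.11,0,0.17,0,0,0,0.1],[0.1,0,0.18,0,0,0,0.1],[0.09,0,0.19,0,0,0,0.1],[0.07,0,0.19,0,0,0,0.1],[0.06,0,0.2,0,0,0,0.1],[0.05,0,0.2,0,0,0,0.1],[0.03,0,0.2,0,0,0,0.1],[0.02,0,0.21,0,0,0,0.1],[0,0,0.06,0,0,0,0.1],[0,0,0,0,0,0,0.1]],
  ],
)

```text
time: 32.1
tool_pos: [0.5079, 0.0069, -0.0008]
tool_rot: [3.141, 0.001, 1.753]
contact_force: [-4.7, 5.8, 13.7]
opening: 0.0213
```

```bash
python3 look.py i
```

```text
{'time': 32.1, 'tool_pos': [0.5079, 0.0069, -0.0008], 'tool_rot': [3.1407, 0.0008, 1.753], 'contact_force': [-4.7257, 5.8484, 13.7312], 'torque': [0.7549, 0.5063, -0.032], 'opening': 0.0213}
```

View pics/is.png

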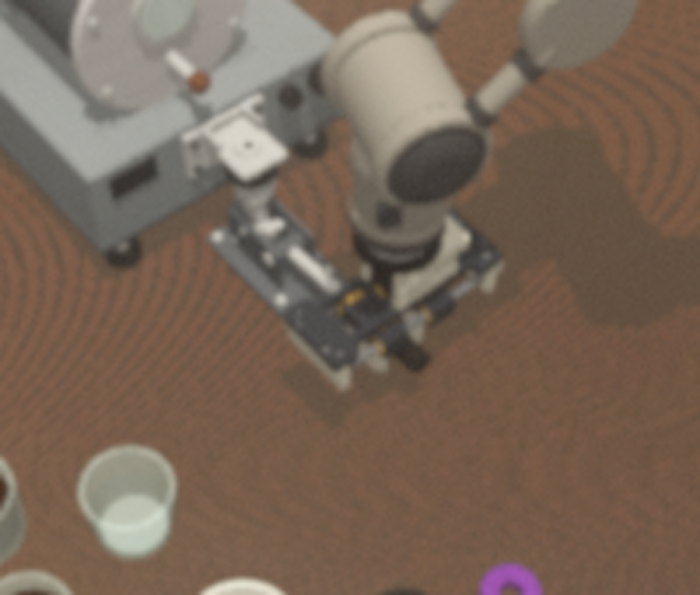

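View pics/it.png

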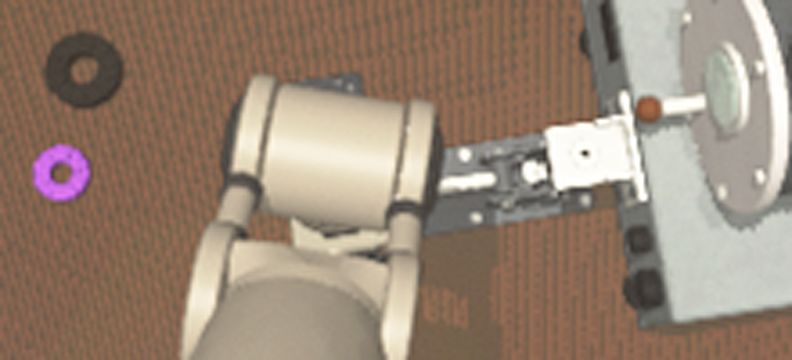

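```bash
python3 - <<'E'
from h import *
for n in 'ceg i'.replace(' ',''):
    for k,c in(('t','top'),('s','scene')):
        d=np.load(f'pics/{n}{k}.npz')['d'];C=cloud(c,d).reshape(-1,3)
        for (nm,ctr,r) in(('pad',(.5445,-.193),.016),('chassis_front',(.48,-.262),.012)):
            m=(np.hypot(C[:,0]-ctr[0],C[:,1]-ctr[1])<r)&(C[:,2]>.09)&(C[:,2]<.2)
            print(n,c,nm,m.sum(),np.median(C[m,2]).round(4),end=' | ')
    print()
E
```

```text
c top pad 89 0.1233 | c top chassis_front 51 0.1404 | c scene pad 51 0.121 | c scene chassis_front 29 0.1388 | 
e top pad 90 0.1273 | e top chassis_front 55 0.1432 | e scene pad 58 0.1246 | e scene chassis_front 32 0.1406 | 
g top pad 90 0.1263 | g top chassis_front 56 0.1433 | g scene pad 56 0.1243 | g scene chassis_front 26 0.1415 | 
i top pad 91 0.1369 | i top chassis_front 59 0.1506 | i scene pad 50 0.1335 | i scene chassis_front 31 0.1493 |
```

Call:
jog_arm(
  plan=[
    [[0,0,0.04,0,0,0,0.1],[0,0,0.03,0,0,0,0.1],[0,0,0,0,0,0,0.1],[0,0,0,0,0,0,0.1]],
  ],
)

```text
time: 32.7
tool_pos: [0.508, 0.0071, -0.004]
tool_rot: [3.14, 0.001, 1.753]
contact_force: [-5.8, 7.3, 13.8]
opening: 0.0211
```

Call:
jog_arm(
  plan=[
    [[0,0,0.04,0,0,0,0.1],[0,0,0.03,0,0,0,0.1],[0,0,0,0,0,0,0.1]],
  ],
)

```text
time: 33.08
tool_pos: [0.508, 0.0072, -0.0075]
tool_rot: [3.14, 0.001, 1.753]
contact_force: [-3.8, 7.7, 12.9]
opening: 0.0215
```

```bash
python3 look.py j; python3 - <<'E'
from h import *
s,p,d,T,K=wshot('w21')
for n in 'j':
    for k,c in(('t','top'),('s','scene')):
        d=np.load(f'pics/{n}{k}.npz')['d'];C=cloud(c,d).reshape(-1,3)
        for (nm,ctr,r) in(('pad',(.5445,-.193),.016),('chassis_front',(.48,-.262),.012)):
            m=(np.hypot(C[:,0]-ctr[0],C[:,1]-ctr[1])<r)&(C[:,2]>.09)&(C[:,2]<.2)
            print(n,c,nm,m.sum(),np.median(C[m,2]).round(4),end=' | ')
E
```

```text
{'time': 33.075, 'tool_pos': [0.508, 0.0072, -0.0075], 'tool_rot': [3.1403, 0.0006, 1.753], 'contact_force': [-3.8451, 7.7104, 12.8575], 'torque': [0.9978, 0.4936, 0.0385], 'opening': 0.0215}
j top pad 92 0.1378 | j top chassis_front 62 0.1513 | j scene pad 56 0.1352 | j scene chassis_front 34 0.1493 |
```

View pics/w21.png

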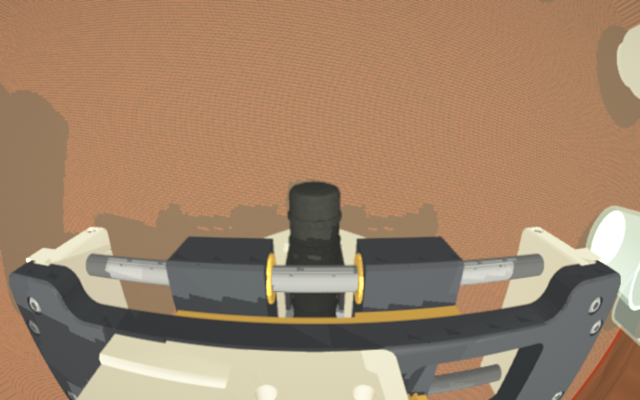

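View pics/js.png

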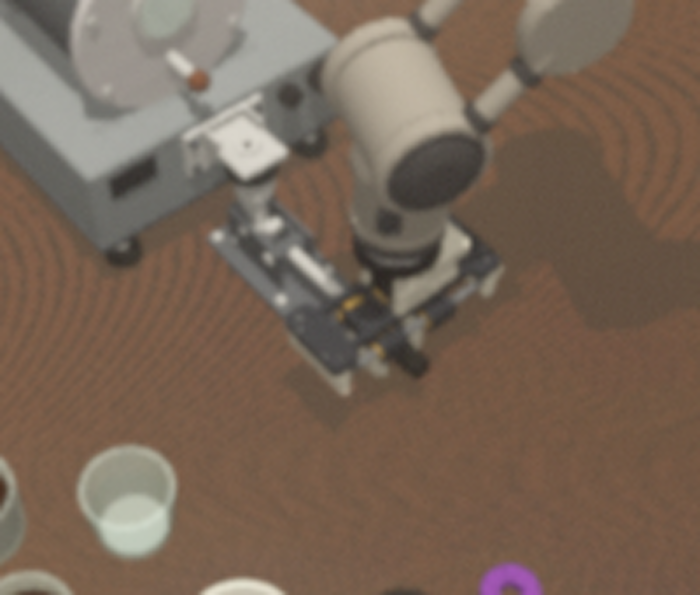

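```bash
python3 - <<'E'
from h import *
for n in('w20','w21'):
    z=np.load(f'pics/{n}.npz');T,K,d=z['T'],z['K'],z['d'];Ti=np.linalg.inv(T)
    v,u=np.mgrid[180:236,306:322];a=(u-K[0,2])/K[0,0];b=(v-K[1,2])/K[1,1];t=np.hypot(a,b)+1e-9
    r=np.stack([a/t*np.tan(t),b/t*np.tan(t),np.ones_like(t)],-1)*d[v,u][...,None]
    P=r@Ti[:3,:3].T+Ti[:3,3]
    for row in range(4,56,6): print(n,180+row,np.median(P[row],0).round(4))
E
```

```text
w20 184 [0.5003 0.0479 0.0627]
w20 190 [0.5007 0.0455 0.0635]
w20 196 [0.5012 0.0431 0.0639]
w20 202 [0.5016 0.0406 0.0638]
w20 208 [0.5021 0.0381 0.0636]
w20 214 [0.5025 0.0356 0.0641]
w20 220 [0.5031 0.0326 0.0632]
w20 226 [0.5036 0.0299 0.0632]
w20 232 [0.5041 0.027  0.0632]
w21 184 [0.5    0.0489 0.0542]
w21 190 [0.5002 0.0481 0.061 ]
w21 196 [0.5004 0.0472 0.0664]
w21 202 [0.5008 0.0449 0.0671]
w21 208 [0.5012 0.0426 0.0667]
w21 214 [0.5017 0.0401 0.067 ]
w21 220 [0.5021 0.0373 0.0666]
w21 226 [0.5026 0.0351 0.0669]
w21 232 [0.503  0.0321 0.0661]
```

Call:
jog_arm(
  plan=[
    [[0,0,0,0,0,0,0.0],[0,0,0,0,0,0,0.0],[0,0,0.04,0,0,0,0.0],[0,0,0.03,0,0,0,0.0],[0,0,0,0,0,0,0.0]],
  ],
  squeeze=50,
)

```text
time: 33.85
tool_pos: [0.5082, 0.0073, -0.0099]
tool_rot: [3.14, 0.001, 1.753]
contact_force: [-7.7, 8.3, 22.8]
opening: 0.0205
```

```bash
cat > hh.py <<'E'
from h import *
import sys
n=sys.argv[1]
s=status.observe();print({k:np.round(s[k],4).tolist() for k in('time','tool_pos','contact_force','opening')})
wshot(n)
z=np.load(f'pics/{n}.npz');T,K,d=z['T'],z['K'],z['d'];Ti=np.linalg.inv(T)
v,u=np.mgrid[180:236,306:322];a=(u-K[0,2])/K[0,0];b=(v-K[1,2])/K[1,1];t=np.hypot(a,b)+1e-9
P=np.stack([a/t*np.tan(t),b/t*np.tan(t),np.ones_like(t)],-1)*d[v,u][...,None]
P=P@Ti[:3,:3].T+Ti[:3,3]
for row in range(16,56,6): print(n,180+row,np.median(P[row],0).round(4))
E
python3 hh.py w22
```

```text
{'time': 33.85, 'tool_pos': [0.5082, 0.0073, -0.0099], 'contact_force': [-7.6798, 8.3022, 22.7694], 'opening': 0.0205}
w22 196 [0.5005 0.0472 0.0636]
w22 202 [0.5009 0.0449 0.0642]
w22 208 [0.5013 0.0424 0.0639]
w22 214 [0.5018 0.04   0.0642]
w22 220 [0.5018 0.0375 0.0642]
w22 226 [0.5027 0.0351 0.0649]
w22 232 [0.5032 0.0323 0.0638]
```

Call:
jog_arm(
  plan=[
    [[0,0,0.03,0,0,0,0.0],[0,0,0,0,0,0,0.0],[0,0,0,0,0,0,0.0]],
  ],
)

```text
time: 34.28
tool_pos: [0.5082, 0.0073, -0.0106]
tool_rot: [3.139, 0.001, 1.753]
contact_force: [-10.9, 8.8, 31.5]
opening: 0.0208
```

```bash
python3 hh.py w23;python3 look.py k; python3 - <<'E'
from h import *
for n in 'k':
    for k,c in(('t','top'),('s','scene')):
        d=np.load(f'pics/{n}{k}.npz')['d'];C=cloud(c,d).reshape(-1,3)
        for (nm,ctr,r) in(('pad',(.5445,-.193),.016),('chassis_front',(.48,-.262),.012)):
            m=(np.hypot(C[:,0]-ctr[0],C[:,1]-ctr[1])<r)&(C[:,2]>.09)&(C[:,2]<.2)
            print(n,c,nm,m.sum(),np.median(C[m,2]).round(4),end=' | ')
p=cv2.imread('pics/ks.png')[90:300,80:400];cv2.imwrite('pics/ksz.png',cv2.resize(p,None,fx=2.5,fy=2.5))
E
```

```text
{'time': 34.275, 'tool_pos': [0.5082, 0.0073, -0.0106], 'contact_force': [-10.8774, 8.8002, 31.5208], 'opening': 0.0208}
w23 196 [0.5005 0.0472 0.0631]
w23 202 [0.5009 0.045  0.0636]
w23 208 [0.5014 0.0425 0.0633]
w23 214 [0.5018 0.04   0.0633]
w23 220 [0.5023 0.0373 0.0634]
w23 226 [0.5027 0.0349 0.0636]
w23 232 [0.5032 0.0321 0.063 ]
{'time': 34.325, 'tool_pos': [0.5082, 0.0073, -0.0106], 'tool_rot': [3.1391, 0.001, 1.7532], 'contact_force': [-10.1921, 8.963, 32.9093], 'torque': [1.0472, 1.4014, -0.0392], 'opening': 0.0209}
k top pad 96 0.1383 | k top chassis_front 63 0.1523 | k scene pad 56 0.1349 | k scene chassis_front 30 0.1506 |
```

View pics/ksz.png

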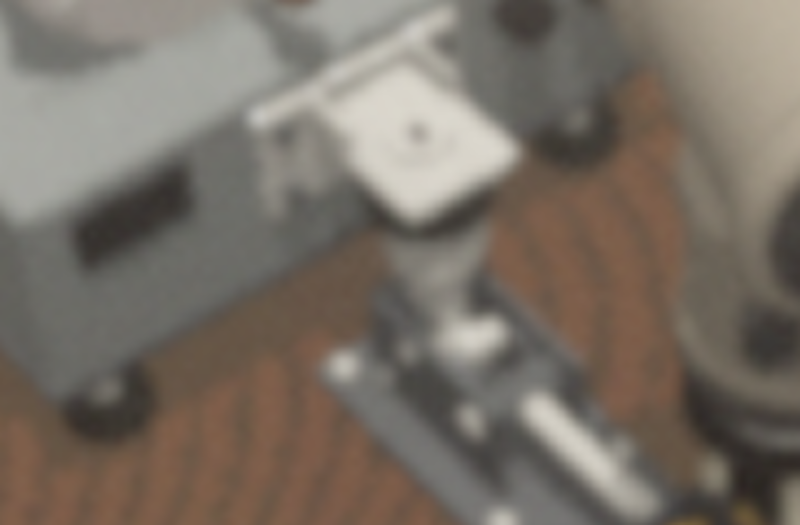

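View pics/kt.png

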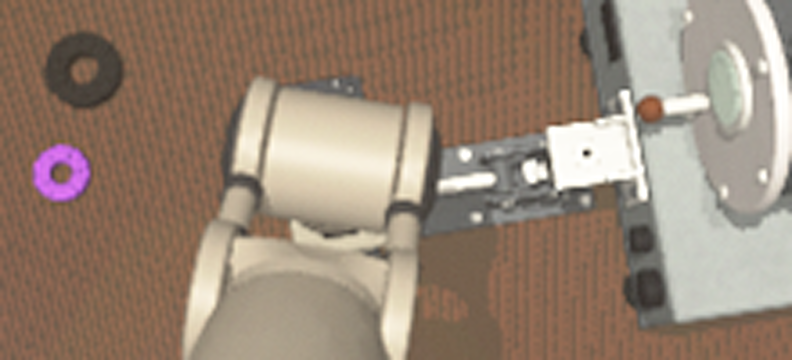

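Call:
jog_arm(
  plan=[
    [[0,0,-0.01,0,0,0,0.0],[0,0,0,0,0,0,0.0],[0,0,0,0,0,0,0.0],[0,0,0,0,0,0,0.0],[0,0,0,0,0,0,0.0]],
  ],
)

```text
time: 35.05
tool_pos: [0.5082, 0.0073, -0.0103]
tool_rot: [3.139, 0.001, 1.753]
contact_force: [-9.7, 9.3, 29.8]
opening: 0.021
```

```bash
python3 hh.py w24;python3 - <<'E'
from h import *
t=lambda u,v,z:pix2plane('top',220+u/3.6-.36,170+v/3.6-.36,z)
print('boss now',t(586.5,153.5,.139)+[.0012,.001,0],'bolt shift since slide',t(585.5,200.5,.011)-t(585.4,199.2,.011))
E
```

```text
{'time': 35.05, 'tool_pos': [0.5082, 0.0073, -0.0103], 'contact_force': [-9.7329, 9.2946, 29.7841], 'opening': 0.021}
w24 196 [0.5005 0.0471 0.0631]
w24 202 [0.5009 0.045  0.0639]
w24 208 [0.5013 0.0426 0.0637]
w24 214 [0.5018 0.0399 0.0635]
w24 220 [0.5022 0.0376 0.0637]
w24 226 [0.5026 0.0352 0.0639]
w24 232 [0.5032 0.0322 0.0632]
boss now [ 0.54526917 -0.19722928  0.139     ] bolt shift since slide [-1.17869185e-03 -8.30752368e-05  0.00000000e+00]
```

```bash
python3 - <<'E'
from h import *
t=lambda u,v,z:pix2plane('top',220+u/3.6-.36,170+v/3.6-.36,z)
b=t(585.5,200.5,.011);print('bolt',b,'post est',b[:2]+[.0228,.0316],'+bias .0012,.0015')
b0=cv2.imread('pics/top0.png');print('initial bolt by top',pix2plane('top',235+641/7-.4,190+228/7-.4,.011))
p=cv2.imread('pics/kt.png')[90:240,420:660];cv2.imwrite('pics/ktz.png',cv2.resize(p,None,fx=3.3,fy=3.3))
E
```

```text
bolt [ 0.51926612 -0.22149647  0.011     ] post est [ 0.54206612 -0.18989647] +bias .0012,.0015
initial bolt by top [ 0.52502596 -0.03820588  0.011     ]
```

View pics/ktz.png

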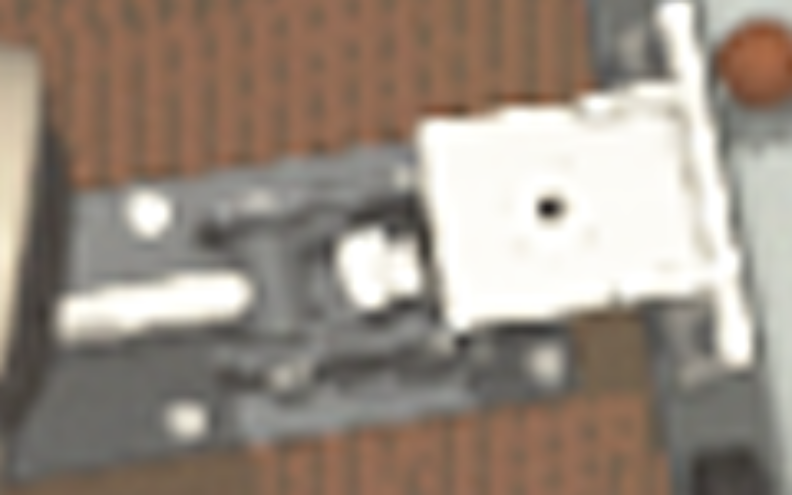

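```bash
python3 -c "
from cell import ticket;print(ticket.hand_in())"
```

```text
the job is handed in; nothing more can be done
None
```

I made up the jack with the steel spacer first and the small black rubber saddle on top. I then slid it under the pad by its handle and pumped two full strokes. I handed in at about 35 s, with the gripper holding the handle down at its stop.

**Last checks**
- **Rings:** both are home. The saddle top read 102–104 mm, against 102 mm expected.
- **Lift:** the chassis above the front feet rose about 11.8 mm in both the top and scene cameras, so I put the feet at roughly 11 mm clear. I worked this out from the chassis and did not see the feet directly.
- **Handle:** it is level at the same height as the first stroke's stop, with about 30 N of downward push and a 50 N squeeze.
- **Bystanders:** I never moved near the glass, bowl or tray, and the glass looked undisturbed in the last pictures. I did not re-measure the bowl or tray.

**What disagreed**
- **Tool height:** the real fingertips sit about 30 mm above the reported TCP, so my first grasp closed on air above the spacer. I corrected for this from the wrist camera.
- **Grip slip:** the grip slipped along the handle on the second stroke. I tightened it from 20 N to 50 N and pressed on to the stop.
- **Centring:** the saddle was within about 1.5 mm of the pad centre before lifting. The roaster's tilt then carried the pad back, so the offset is now about 6–7 mm along the jack. By those figures the pad is still wholly on the saddle.

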